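# Unclamp, load, clamp and start the drive-wiping dock

### The job

Load the drive dock: lift its hold-down bar off the two notched posts, lay every drive cartridge on the bench flat in a bay of its own, fins up (any bays; a spare bay stays empty), and lay the bar back across both posts, grip up. With drives and bar in place, turn the black key switch clockwise to its stop and let it spring back, then press the round key, the square key and the long key fully down, one at a time in that order, letting each come back up. Do not disturb the mug, the mouse or the screwdriver.

Things in the scene. Friction and masses are not known exactly. Their poses are not given: they have to be found in the camera images.
- drive0: Drive cartridge: aluminium brick 92 x 34 x 24 mm with black ends and thin dark fins on its top, 130 g (varies). Origin: centre of its underside; x along its 92 mm length, z up. All cartridges are alike, and either end may point either way. Two or three are present; an absent one reads None.
- drive1: Drive cartridge: aluminium brick 92 x 34 x 24 mm with black ends and thin dark fins on its top, 130 g (varies). Origin: centre of its underside; x along its 92 mm length, z up. All cartridges are alike, and either end may point either way. Two or three are present; an absent one reads None.
- drive2: Drive cartridge: aluminium brick 92 x 34 x 24 mm with black ends and thin dark fins on its top, 130 g (varies). Origin: centre of its underside; x along its 92 mm length, z up. All cartridges are alike, and either end may point either way. Two or three are present; an absent one reads None.
- dock: Drive dock, fixed: black plate 118 (x) x 290 (y) x 12 mm with three open bays along y and a dark steel post at each y end. Origin: centre of its underside, on the table. Each bay is 100 (x) x 44 (y) mm, floor 12 mm above the table, framed by grey ribs only 6 mm high, 22 mm wide between two bays. A cartridge in its bay reaches 36 mm above the table.
- bay0 (a point): Centre of the floor of dock bay 0, at y = -66 mm in the dock's frame, 12 mm above the table. A cartridge lying in it has its x axis along the dock's x axis, either way round.
- bay1 (a point): Centre of the floor of dock bay 1, at y = 0 mm in the dock's frame, 12 mm above the table. A cartridge lying in it has its x axis along the dock's x axis, either way round.
- bay2 (a point): Centre of the floor of dock bay 2, at y = 66 mm in the dock's frame, 12 mm above the table. A cartridge lying in it has its x axis along the dock's x axis, either way round.
- bar_seat (a point): Midway between the post notches, at notch floor height (42 mm above the table); axes as the dock's. Posts (50 x 24 mm) are centred at y = -130 and +130 mm; their notches, open along y, are 36 mm wide in x with 12 mm lips (to 54 mm above the table). The bar's origin belongs here, bar x axis along dock y, either way round.
- bar: Hold-down bar: steel flat bar 290 x 30 x 12 mm with a black grip ridge 80 (along the bar) x 16 x 18 mm on the middle of its upper face (total height 30 mm), 300 g (varies). Origin: centre of its underside; x along its length, z up. At the start it lies across the dock's two posts, over the empty bays; the bench near y = 0.37 m, x = 0.44 m is free to set it down, lying along x.
- panel: Control panel, fixed: grey box 150 (x) x 190 (y) x 30 mm at the robot's right; origin at the centre of its underside; x points away from the robot. The row of three white keys is on its near half, the key switch on its far half at the left.
- switch (a joint): Angle of the spring-return key switch: 0 = rest, grows as it is turned clockwise seen from above, stop at 0.9 rad. The spring takes it back when released: 0.036 N m to start, 0.12 N m at the stop.
- switch_grip (a point): On the switch's vertical axis at the height to grip: the black grip is an upright blade 38 (x) x 12 (y) x 28 mm, its top 71 mm above the table, this point 8 mm below its top. Its x axis runs along the blade and turns with it; at rest it is along the panel's x axis. Below the blade are an 18 mm radius disc (top 43 mm above the table) and a 26 mm radius steel plate.
- key_round (a joint): Travel of the round key on the control panel: 0 = up, 0.006 m = fully down. It springs back up by itself; 1.5 N starts it moving, 5 N holds it fully down.
- key_round_top (a point): Centre of the top of the white round key (28 mm diameter), 52 mm above the table at rest; z up, x along the panel's x. The three keys stand in a row along the panel's y, 58 mm between centres, in an order that changes from start to start; each moves straight down in a grey 60 x 38 mm frame whose top is 12 mm below the key top.
- key_square (a joint): Travel of the square key on the control panel: 0 = up, 0.006 m = fully down. It springs back up by itself; 1.5 N starts it moving, 5 N holds it fully down.
- key_square_top (a point): Centre of the top of the white square key (26 x 26 mm), 52 mm above the table at rest; z up, x along the panel's x. The three keys stand in a row along the panel's y, 58 mm between centres, in an order that changes from start to start; each moves straight down in a grey 60 x 38 mm frame whose top is 12 mm below the key top.
- key_long (a joint): Travel of the long key on the control panel: 0 = up, 0.006 m = fully down. It springs back up by itself; 1.5 N starts it moving, 5 N holds it fully down.
- key_long_top (a point): Centre of the top of the white long key (50 mm along x, 16 mm wide), 52 mm above the table at rest; z up, x along the panel's x. The three keys stand in a row along the panel's y, 58 mm between centres, in an order that changes from start to start; each moves straight down in a grey 60 x 38 mm frame whose top is 12 mm below the key top.
- mug: White mug, 80 mm wide, 95 mm tall, beyond the panel, bystander; origin at the centre of its underside.
- mouse: Black computer mouse, 105 x 60 x 34 mm, on a mat left of the dock, bystander; origin at the centre of its underside.
- screwdriver: Screwdriver lying on the bench beyond the dock, bystander.
Not all that is in view belongs to the job. What is meant by the panel is not brown, and is the smaller of those in its own colour.

How it is judged:
By the outcome, as a careful person would: the job done as asked, in the order asked, and still so for the second after the job is handed in, with the robot touching nothing.
Of drive0, drive1, drive2 only 2 to 3 are there at a start; the rules pass over those that are not, and their reading is None.
At some moment in a run one of drive0, drive1, drive2, bar may be knocked a few centimetres aside while the robot is not near it.
Once in a run the grip may slacken for a moment while it holds something.
It also fails if it takes over 200 s, if anything falls off the work surface, if the arm or the gripper's body presses on something with over 40 N, if the wrist force passes 120 N, or if a joint passes its speed limit or range.

### The arm

A 6-joint arm with a two-finger parallel gripper is mounted at the origin on the work surface. World frame = base frame: x ahead of the robot, y to its left, z up, the work surface at z = 0. Lengths are in m, angles in rad, forces in N, time in s.
With the tool pointing down it reaches from about 0.4 to 0.925 m from the base axis. Payload 3.4 kg.
Tool frame: the origin (TCP) lies between the finger pads; the fingertips stand 8 mm ahead of it and the grasp point (between the pads) lies 11 mm behind it; x points along the fingers, y is the direction in which the jaws open and shut, and the axes are right-handed (so a half turn about x gives the same grasp; the last joint's range is limited). The gripper opens to 85 mm and grips with 20 to 120 N. Pads are 22 mm wide; open, the fingers measure 114 mm over their backs; the gripper's body (76 mm by 85 mm) begins 54 mm behind the grasp point. The pads swing forward as they close: fully open they stand 13 mm farther back than shut.
Start: joints at [-1.355, 0.307, 1.506, -0, 1.328, -0.073], TCP at [0.164, -0.551, 0.239] pointing down, gripper open.
Joint ranges: [-3.12, 3.12], [-1.05, 2.28], [0.14, 2.33], [-1.42, 4.57], [0.1, 2.73], [-2.68, 2.68]. Speed limits (rad/s): [2.57, 2.57, 3.14, 3.14, 3.14, 3.14].

### API

Orientations are given as a rotation vector (axis times angle).
In Python, from rig import bot gives the robot as it stands.
- The arm moves only by the tool apply_moves, never from a script. Its argument "commands" is a list that holds one entry, the list of rows, each a list of 5 numbers: the closure, from 0 (fully open) to 1 (shut), then the shift along the tool's x, y, z in cm, then the turn about the tool's x in rad. In form: [[[claw, tx, ty, tz, twist], ...]]. A call has exactly 10 rows; each row shifts and turns the commanded pose from where the row before left it, along the tool's axes as they then stand; what a row does not reach is not made up. A row lasts 1/12 s, in which the tool goes at most 41.7 mm and 7.16 degrees, less where a joint would pass 70% of its speed; a pose out of reach is approached as far as the arm can. A call with a gripper value outside its range is refused whole. The fingers move at their own pace and stop on an object; the grip force is fixed at half the most. Time passes only in rows, so rows that do not move let the fingers close, or fill a call up. It gives the time, the measured TCP pose, the force and the opening at its end, in the units of the state.
- bot.sense(): the state, without advancing time (a new reading comes with each control period).
- bot.grab_frame(name): name is "side" or "top" or "wrist"; returns a dict with "image" (420x560x3 uint8, red, green, blue), "fx", "fy", "cx", "cy" (pixels), "R" (3x3) and "t" (3): a world point X has camera coordinates R X + t. Camera axes: x right, y down, z forward; pixel columns grow to the right and rows downward; lengths in m; the calibration is good to about 2 mm. A picture is of the moment at which its call begins. There is no depth.
- bot.close_job(): hands the job in, once; it reports no verdict.
The state is a dict: "clock": time; "joint_positions": joint angles; "qd": joint speeds; "tau": joint torques, N m; "tool_pos": TCP position; "ee_rot": TCP orientation; "contact_force": force on the tool from outside, world axes, zero at the start; "wrist_torque": the same for the moment, N m; "finger_gap": finger opening in m.
Only numpy, scipy, OpenCV 4.12 (cv2) and the standard library are available. Lean on these libraries where they do the work, as an engineer would, in place of code of your own. Each camera call takes 0.05 s, during which the arm holds its last target.

## Working session

There is one attempt and no reset: what is moved stays moved. The work goes in short steps, Python scripts to look and compute and a tool call to move; the robot and the scene stay as the last step left them, time stands still between calls to the robot, and variables do not carry over. Pictures are saved under pics/ and viewed, and the job is handed in when it is done.

Besides the shell and the picture viewer there is one more tool, called as name([rows], argument=value, ...), one row to a line, values as JSON. apply_moves: Moves the arm, as the interface text tells. Its arguments: {"type":"object","properties":{"commands":{"type":"array","items":{"type":"array","items":{"type":"array","items":{"type":"number"}}}}},"required":["commands"]}

```bash
ls; mkdir -p pics; python3 - <<'E'
from rig import bot
import cv2
s=bot.sense()
for k,v in s.items(): print(k,v)
for n in ["side","top","wrist"]:
    f=bot.grab_frame(n); cv2.imwrite(f"pics/{n}0.png",f["image"][:,:,::-1]); print(n,f["fx"],f["cx"],f["cy"],f["R"],f["t"])
E
```

```text
pics
clock 0.0
joint_positions [-1.35452837e+00  3.07563313e-01  1.50765514e+00 -1.77597795e-05
  1.32836732e+00 -7.34909718e-02]
qd [-9.19919415e-04 -9.20043762e-04  7.59735320e-04  6.50313189e-04
  1.01365846e-03  6.51137428e-05]
tau [ 1.66936145e-03 -4.57548809e+01 -2.51916575e+01  1.40850789e-04
  1.33755861e-02  8.45808501e-06]
tool_pos [ 0.16412299 -0.55039009  0.23839343]
ee_rot [ 2.06652559  0.30361326 -2.06685842]
contact_force [-0.3441037  -0.50645318 -0.00316618]
wrist_torque [ 0.01855595 -0.00322021  0.05911388]
finger_gap 0.0851223149660657
side 380.0009332248092 276.0487360363744 215.73416771354897 [[-0.95228712 -0.30483069 -0.01508299]
 [-0.21510005  0.70538826 -0.67539571]
 [ 0.21652071 -0.63992628 -0.73730125]] [0.4553677  0.24048919 1.03973426]
top 396.3297304599904 285.46197918266637 217.58314908367868 [[ 0.00275115 -0.99998052 -0.00560343]
 [-0.9891732  -0.00189916 -0.14674047]
 [ 0.14672697  0.00594647 -0.98915916]] [-0.13046974  0.49914524  0.97717716]
wrist 368.5649509425112 271.97634821977414 215.11644863772253 [[ 0.28504429 -0.95851349 -0.0012839 ]
 [-0.91273936 -0.27184041  0.30497484]
 [-0.29267151 -0.08575947 -0.95235954]] [-0.57373154 -0.03764499  0.37989835]
```

View pics/side0.png

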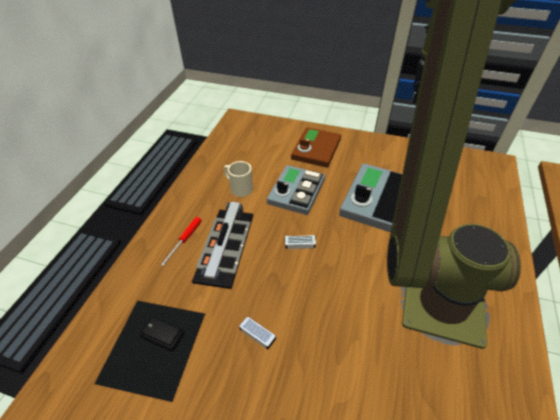

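View pics/top0.png

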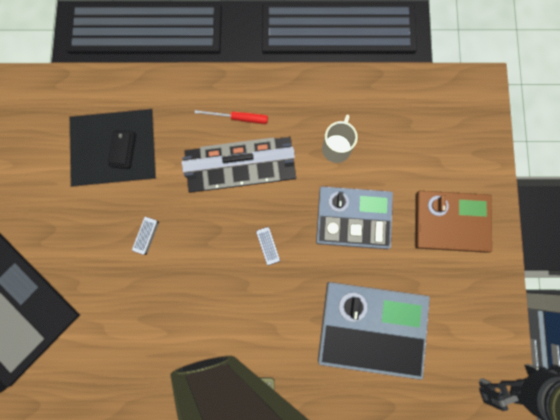

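View pics/wrist0.png

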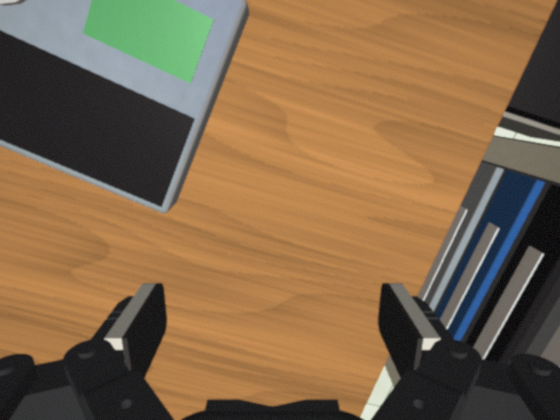

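The top image shows several candidates.
- **Panels:** small grey (355,217), brown (455,220) and large grey (375,330). I choose the small grey one, because it is not brown and is the smaller of the two greys.
- **Drives:** (145,235) and (268,246). A third may be hidden behind the arm.
- **Dock and bar:** the dock is at (240,165), with the bar grip at (238,158).

Next I'll check the panel choice in a close crop.

```bash
cat > h.py <<'E'
import numpy as np, cv2
from rig import bot
from scipy.spatial.transform import Rotation as Ro
def ray(f,u,v,z):
    d=f["R"].T@np.array([(u-f["cx"])/f["fx"],(v-f["cy"])/f["fy"],1.]); c=-f["R"].T@f["t"]
    return c+d*(z-c[2])/d[2]
def proj(f,X):
    p=f["R"]@np.asarray(X,float)+f["t"]; return np.array([f["fx"]*p[0]/p[2]+f["cx"],f["fy"]*p[1]/p[2]+f["cy"]])
def grab(n,name=None):
    f=bot.grab_frame(n)
    if name: cv2.imwrite(f"pics/{name}.png",f["image"][:,:,::-1])
    return f
def crop(f,u0,u1,v0,v1,s,name):
    im=f["image"][v0:v1,u0:u1,::-1]; cv2.imwrite(f"pics/{name}.png",cv2.resize(im,None,fx=s,fy=s,interpolation=cv2.INTER_CUBIC))
def st():
    s=bot.sense(); R=Ro.from_rotvec(s["ee_rot"]).as_matrix()
    print("t",round(s["clock"],2),"p",s["tool_pos"].round(4),"gap",round(float(s["finger_gap"]),4),"F",np.round(s["contact_force"],1)); print(R.round(3)); return s,R
E
python3 - <<'E'
from h import *
f=grab("top"); crop(f,310,400,180,255,8,"c_panel"); crop(f,170,310,130,200,5,"c_dock"); crop(f,120,290,205,275,4,"c_drv")
for n,u,v,z in [("panel",355,217,.03),("drvA",145,235,.024),("drvB",268,246,.024),("barL",184,166,.054),("barR",294,154,.054)]: print(n,ray(f,u,v,z).round(3))
st()
E
```

```text
panel [ 0.502 -0.308  0.03 ]
drvA [0.455 0.233 0.024]
drvB [ 0.428 -0.085  0.024]
barL [0.63  0.131 0.054]
barR [ 0.662 -0.151  0.054]
t 0.2 p [ 0.1642 -0.5506  0.2387] gap 0.0854 F [ 0.5 -0.7  0.3]
[[-0.     0.286 -0.958]
 [ 0.001 -0.958 -0.286]
 [-1.    -0.001 -0.   ]]
```

View pics/c_panel.png

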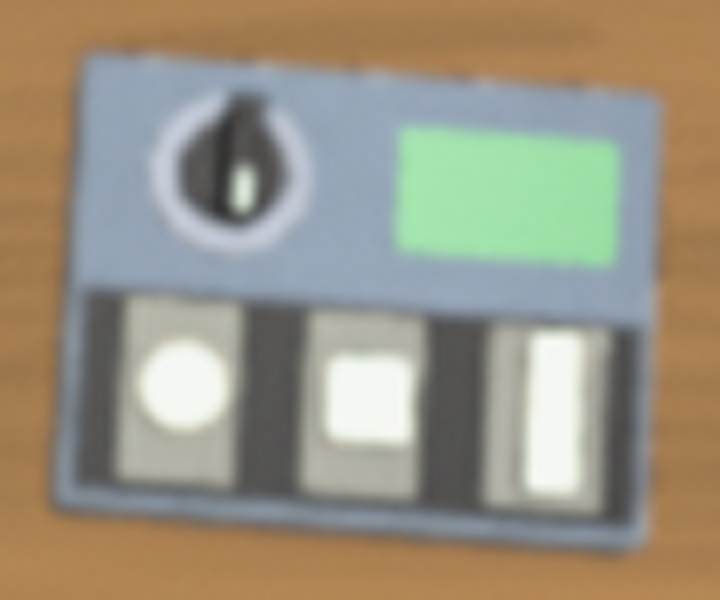

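View pics/c_dock.png

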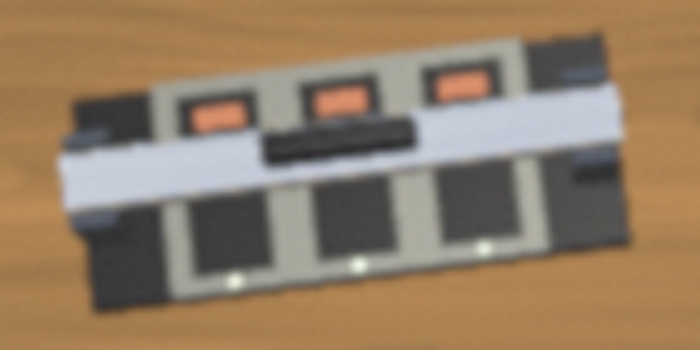

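View pics/c_drv.png

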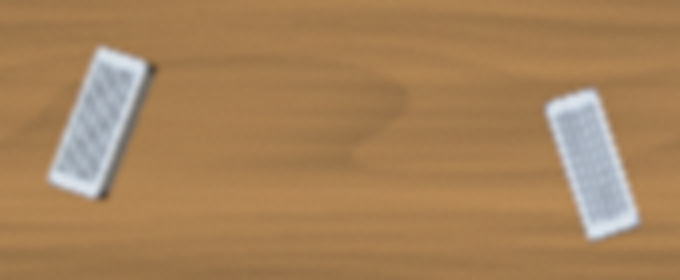

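The crop confirms the small grey panel: from left to right, round, square and long keys, with the switch at far left. Two drives lie fins up. Now I'll move over the dock for a close look.

```bash
cat >> h.py <<'E'
def go(x,y,z,psi=None):
    """total twist, then shift (cm) in frame after twist"""
    s=bot.sense(); R=Ro.from_rotvec(s["ee_rot"]).as_matrix(); p=s["tool_pos"]
    cur=np.arctan2(R[1,1],R[0,1]); tw=0
    if psi is not None: tw=-((psi-cur+np.pi)%(2*np.pi)-np.pi)
    Rn=R@Ro.from_rotvec([tw,0,0]).as_matrix(); d=Rn.T@(np.array([x,y,z])-p)*100
    print("psi",cur.round(4),"twist",round(tw,4),"shift cm",d.round(2))
E
python3 -c "
from h import *
go(.56,-.01,.30,np.radians(6.5))"
```

```text
psi -1.281 twist -1.3945 shift cm [ -6.07  45.44 -49.24]
```

apply_moves([
  [[0,-0.6,0,0,-0.124],[0,-0.6,0,0,-0.124],[0,-0.6,0,0,-0.124],[0,-0.6,0,0,-0.124],[0,-0.6,0,0,-0.124],[0,-0.6,0,0,-0.124],[0,-0.6,0,0,-0.124],[0,-0.6,0,0,-0.124],[0,-0.6,0,0,-0.124],[0,-0.6,0,0,-0.124]],
])

```text
clock: 1.03
tool_pos: [0.1642, -0.5508, 0.2993]
ee_rot: [1.235, 1.193, -1.235]
contact_force: [-0.3, -1.5, 0.1]
finger_gap: 0.0856
```

apply_moves([
  [[0,0,0,0,-0.077],[0,0,0,0,-0.077],[0,0,2.6,-2.8,0],[0,0,2.6,-2.8,0],[0,0,2.6,-2.8,0],[0,0,2.6,-2.8,0],[0,0,2.6,-2.8,0],[0,0,2.6,-2.8,0],[0,0,2.6,-2.8,0],[0,0,2.6,-2.8,0]],
])

```text
clock: 1.87
tool_pos: [0.3463, -0.3033, 0.2993]
ee_rot: [1.126, 1.26, -1.126]
contact_force: [1.0, -0.1, -0.3]
finger_gap: 0.0854
```

apply_moves([
  [[0,0,2.6,-2.8,0],[0,0,2.6,-2.8,0],[0,0,2.6,-2.8,0],[0,0,2.6,-2.8,0],[0,0,2.6,-2.8,0],[0,0,2.6,-2.8,0],[0,0,2.6,-2.8,0],[0,0,2.6,-2.8,0],[0,0,2.6,-2.8,0],[0,0,0,0,0]],
])

```text
clock: 2.7
tool_pos: [0.5536, -0.0228, 0.2989]
ee_rot: [1.125, 1.263, -1.118]
contact_force: [0.0, -0.0, 0.7]
finger_gap: 0.0854
```

```bash
python3 -c "
from h import *
st(); f=grab('wrist','w1'); print(-f['R'].T@f['t'])
f=grab('top','t1')"
```

```text
t 2.7 p [ 0.5536 -0.0228  0.2989] gap 0.0854 F [ 0.  -0.   0.7]
[[ 0.003  0.993  0.118]
 [ 0.004  0.118 -0.993]
 [-1.     0.003 -0.003]]
[0.54506543 0.05525214 0.43318317]
```

View pics/w1.png

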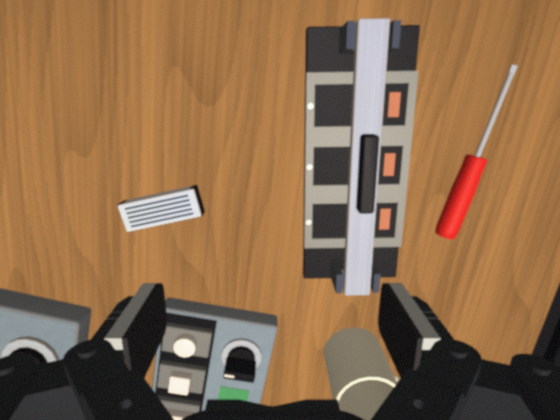

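View pics/t1.png

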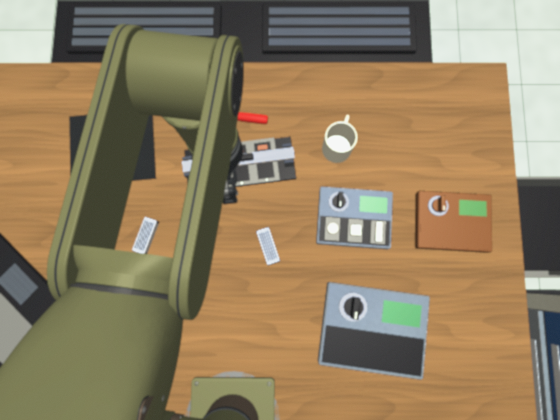

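```bash
cat >> h.py <<'E'
def pts(f,d):
    for k,(u,v,z) in d.items(): print(k,ray(f,u,v,z).round(4))
E
python3 -c "
from h import *
f=grab('wrist'); crop(f,280,440,0,160,5,'c1'); crop(f,280,440,150,310,5,'c2'); crop(f,100,280,170,420,3,'c3')"
```

```text
(no output)
```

View pics/c1.png

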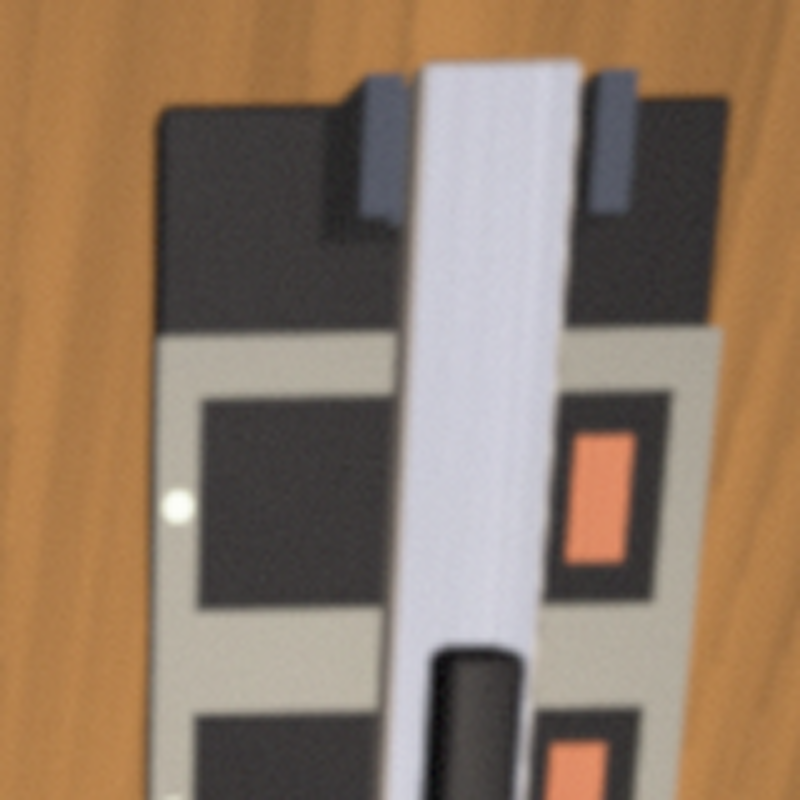

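View pics/c2.png

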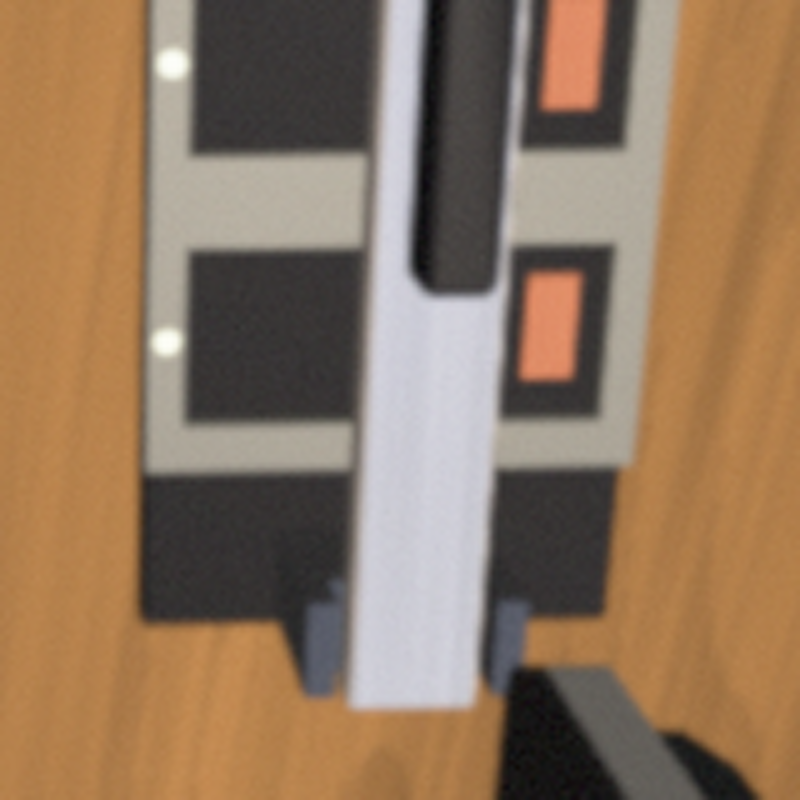

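View pics/c3.png

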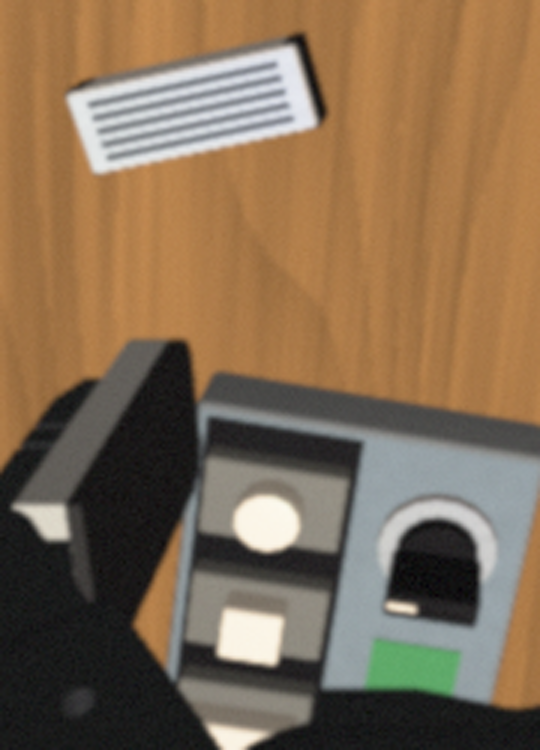

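```bash
python3 -c "
from h import *
f=grab('wrist')
g=lambda L,z:np.array([ray(f,u,v,z) for u,v in L])
P=g([(312.4,21),(425.6,19.6),(308.6,273.6),(400.6,272.6)],.012); print('plate',P.round(4),P.mean(0).round(4))
B=g([(364.4,13),(396,12.4),(350,291.6),(374.8,291.6)],.054); print('bar',B.round(4),B.mean(0).round(4))
for Q in (P,B):
  e=(Q[0]+Q[1]-Q[2]-Q[3])[:2]/2; print(np.linalg.norm(e),np.degrees(np.arctan2(e[1],e[0]))-90, np.linalg.norm(Q[0]-Q[1]))
D=g([(100+x/3,170+y/3) for x,y in [(68,93),(298,40),(322,120),(97,173)]],.024); print('drv',D.round(4),D.mean(0).round(4)); e=D[1]+D[2]-D[0]-D[3]; print(np.linalg.norm(e)/2,np.degrees(np.arctan2(e[1],e[0])))
s,R=st()
t=grab('top')
print(proj(t,P.mean(0)),proj(t,D.mean(0)))
"
```

```text
plate [[ 0.5742  0.1284  0.012 ]
 [ 0.6892  0.1428  0.012 ]
 [ 0.6116 -0.1559  0.012 ]
 [ 0.7267 -0.1413  0.012 ]] [ 0.6504 -0.0065  0.012 ]
bar [[ 0.6174  0.1326  0.054 ]
 [ 0.6461  0.1364  0.054 ]
 [ 0.6555 -0.1527  0.054 ]
 [ 0.684  -0.1494  0.054 ]] [ 0.6507 -0.0083  0.054 ]
0.2867208168392788 7.505542615377038 0.11588176386013106
0.2880468455315849 7.578123632116117 0.028938309203428613
drv [[ 0.3836 -0.0828  0.024 ]
 [ 0.4702 -0.052   0.024 ]
 [ 0.4811 -0.0826  0.024 ]
 [ 0.3946 -0.1144  0.024 ]] [ 0.4324 -0.0829  0.024 ]
0.09206401257419035 19.899175633023095
t 2.9 p [ 0.5491 -0.0287  0.2989] gap 0.0856 F [-1.8 -0.9  0.4]
[[-0.001  0.994  0.113]
 [-0.001  0.113 -0.994]
 [-1.    -0.001  0.   ]]
[239.78492917 163.03947096] [267.33630654 244.13825643]
```

```bash
cat >> h.py <<'E'
def wire(f,im,c,yaw,L,W,zs,col,s=1):
    ca,sa=np.cos(yaw),np.sin(yaw)
    for z in zs:
        q=[]
        for a,b in [(1,1),(1,-1),(-1,-1),(-1,1)]:
            q.append(proj(f,[c[0]+ca*a*L/2-sa*b*W/2,c[1]+sa*a*L/2+ca*b*W/2,z]))
        cv2.polylines(im,[(np.array(q)*s+s/2).round().astype(int)],True,col,1)
DOCK=[.6505,-.0075,np.radians(7.54)]
E
python3 -c "
from h import *
for n,(u0,u1,v0,v1),S in [('wrist',(100,440,0,300),2),('top',(170,310,130,200),5)]:
  f=grab(n); im=cv2.resize(f['image'][:,:,::-1].copy(),None,fx=S,fy=S)
  wire(f,im,DOCK,DOCK[2],.118,.29,[.012],(0,0,255),S); wire(f,im,DOCK,DOCK[2],.03,.29,[.054],(0,255,0),S)
  wire(f,im,(.4324,-.0829),np.radians(19.9),.092,.034,[.024],(0,255,0),S)
  cv2.imwrite(f'pics/ov_{n}.png',im[v0*S:v1*S,u0*S:u1*S])
"
```

```text
(no output)
```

View pics/ov_wrist.png

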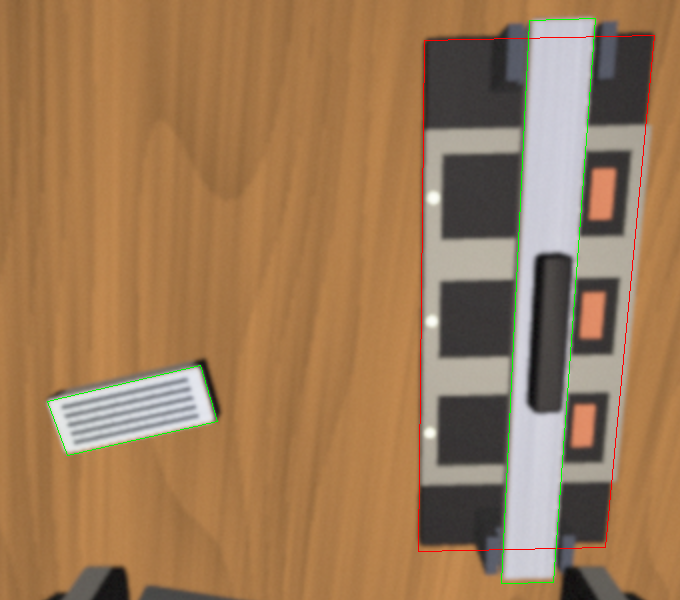

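View pics/ov_top.png

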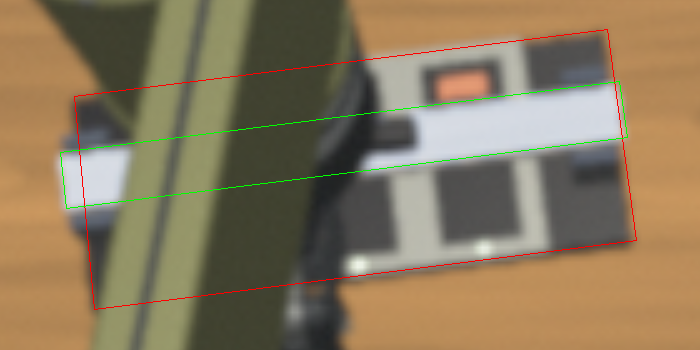

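```bash
python3 -c "
from h import *
go(.6505,-.008,.064,DOCK[2])"
```

```text
psi 0.1111 twist -0.0204 shift cm [23.53 10.36 -0.8 ]
```

apply_moves([
  [[0,1.5,1.5,-0.1,-0.01],[0,2.5,2,-0.2,-0.01],[0,3,2.5,-0.2,0],[0,3,2,-0.2,0],[0,2.5,1.4,-0.1,0],[0,1.5,0.7,0,0],[0,1,0.26,0,0],[0,0.5,0,0,0],[0,0,0,0,0],[0,0,0,0,0]],
])

```text
clock: 3.88
tool_pos: [0.6513, -0.0076, 0.1455]
ee_rot: [1.111, 1.268, -1.11]
contact_force: [-0.3, 0.2, 0.8]
finger_gap: 0.0852
```

```bash
python3 -c "
from h import *
st(); grab('wrist','w2'); go(.6505,-.008,.064,DOCK[2])"
```

```text
t 3.88 p [ 0.6513 -0.0076  0.1455] gap 0.0852 F [-0.3  0.2  0.8]
[[ 0.001  0.991  0.132]
 [-0.     0.132 -0.991]
 [-1.     0.001  0.   ]]
psi 0.1326 twist 0.001 shift cm [ 8.21 -0.14  0.03]
```

View pics/w2.png

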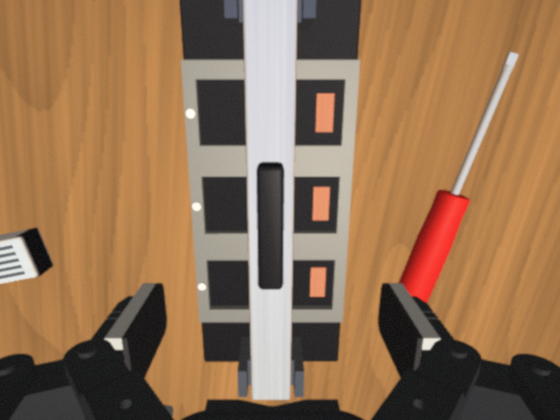

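apply_moves([
  [[0,1,0,0,0],[0,1.5,0,0,0],[0,1.5,0,0,0],[0,1.5,0,0,0],[0,1.2,0,0,0],[0,0.9,0,0,0],[0,0.5,0,0,0],[0,0.1,0,0,0],[0,0,0,0,0],[1,0,0,0,0]],
])

```text
clock: 4.77
tool_pos: [0.6521, -0.0071, 0.0629]
ee_rot: [1.111, 1.268, -1.11]
contact_force: [-0.0, -0.3, -0.7]
finger_gap: 0.0751
```

apply_moves([
  [[1,0,0,0,0],[1,0,0,0,0],[1,0,0,0,0],[1,0,0,0,0],[1,0,0,0,0],[1,0,0,0,0],[1,0,0,0,0],[1,0,0,0,0],[1,0,0,0,0],[1,0,0,0,0]],
])

```text
clock: 5.6
tool_pos: [0.6517, -0.0071, 0.0628]
ee_rot: [1.111, 1.269, -1.11]
contact_force: [-2.2, 0.3, 5.7]
finger_gap: 0.0147
```

```bash
python3 -c "
from h import *
st(); grab('wrist','w3')"
```

```text
t 5.6 p [ 0.6517 -0.0071  0.0628] gap 0.0147 F [-2.2  0.3  5.7]
[[ 0.001  0.991  0.133]
 [-0.     0.133 -0.991]
 [-1.     0.001  0.   ]]
```

View pics/w3.png

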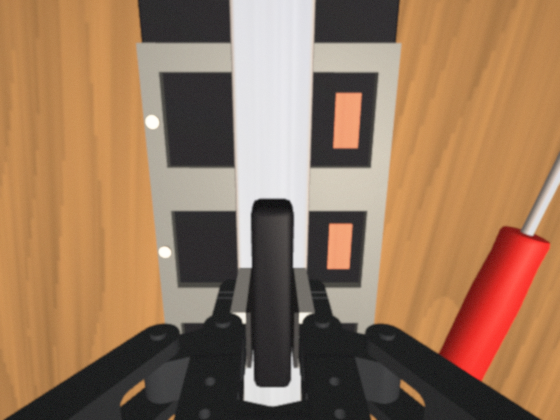

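apply_moves([
  [[1,-0.3,0,0,0],[1,-0.6,0,0,0],[1,-1,0,0,0],[1,-1.5,0,0,0],[1,-1.8,0,0,0],[1,-1.8,0,0,0],[1,-1.8,0,0,0],[1,-1.5,0,0,0],[1,-1,0,0,0],[1,-0.5,0,0,0]],
])

```text
clock: 6.48
tool_pos: [0.6523, -0.0071, 0.1824]
ee_rot: [1.112, 1.267, -1.109]
contact_force: [0.4, 0.3, -3.3]
finger_gap: 0.0145
```

```bash
python3 -c "
from h import *
st(); grab('wrist','w4'); grab('side','s4'); go(.44,.37,.16,np.pi/2)"
```

```text
t 6.48 p [ 0.6523 -0.0071  0.1824] gap 0.0145 F [ 0.4  0.3 -3.3]
[[ 0.003  0.991  0.133]
 [-0.     0.133 -0.991]
 [-1.     0.003  0.001]]
psi 0.133 twist -1.4378 shift cm [  2.09  37.71 -21.2 ]
```

View pics/s4.png

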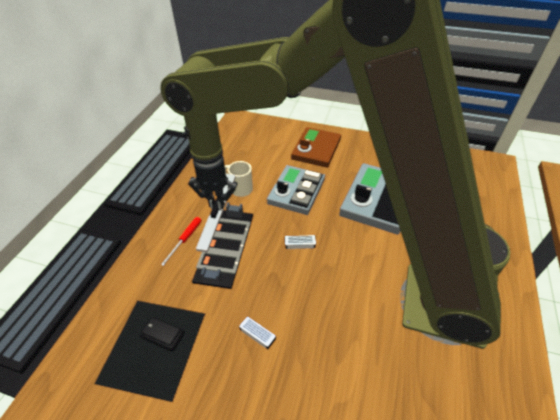

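apply_moves([
  [[1,0,0,0,-0.05],[1,0,0,0,-0.1],[1,0,0,0,-0.12],[1,0,0,0,-0.12],[1,0,0,0,-0.12],[1,0,0,0,-0.12],[1,0,0,0,-0.12],[1,0,0,0,-0.12],[1,0,0,0,-0.12],[1,0,0,0,-0.12]],
])

```text
clock: 7.42
tool_pos: [0.6505, -0.007, 0.1785]
ee_rot: [0.253, 1.559, -0.253]
contact_force: [0.5, -0.1, -3.3]
finger_gap: 0.0144
```

apply_moves([
  [[1,0,0,0,-0.12],[1,0,0,0,-0.12],[1,0,0,0,-0.088],[1,0,1,-0.6,0],[1,0,2,-1.2,0],[1,0,3,-1.7,0],[1,0,3.4,-1.9,0],[1,0,3.4,-1.9,0],[1,0,3.4,-1.9,0],[1,0,3.4,-1.9,0]],
])

```text
clock: 8.25
tool_pos: [0.5379, 0.1905, 0.1794]
ee_rot: [0.003, 1.573, -0.003]
contact_force: [0.7, 1.6, -3.8]
finger_gap: 0.0144
```

apply_moves([
  [[1,0,3.4,-1.9,0],[1,0,3.4,-1.9,0],[1,0,3.4,-1.9,0],[1,0,3.4,-1.9,0],[1,0,2.5,-1.4,0],[1,0,1.2,-0.7,0],[1,0,0.6,-0.3,0],[1,0,0,0,0],[1,0,0,0,0],[1,0,0,0,0]],
])

```text
clock: 9.08
tool_pos: [0.441, 0.3665, 0.18]
ee_rot: [0.0, 1.571, -0.002]
contact_force: [0.5, 0.2, -3.2]
finger_gap: 0.0146
```

```bash
python3 -c "
from h import *
st(); f=grab('wrist','w5'); grab('side','s5'); go(.44,.37,.02,np.pi/2)"
```

```text
t 9.08 p [0.441  0.3665 0.18  ] gap 0.0146 F [ 0.5  0.2 -3.2]
[[-0.     0.002  1.   ]
 [-0.001  1.    -0.002]
 [-1.    -0.001 -0.   ]]
psi 1.5686 twist -0.0022 shift cm [16.02  0.36 -0.13]
```

View pics/s5.png

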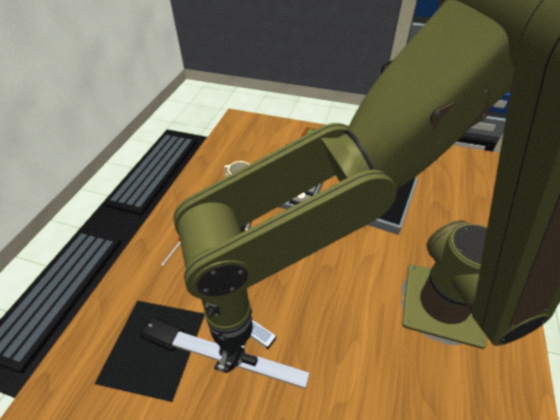

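View pics/w5.png

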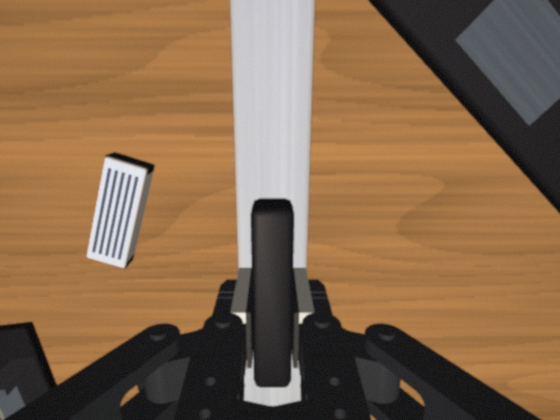

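```bash
python3 -c "
from h import *
f=grab('wrist');
for u,v in [(370,0),(560,215),(35,325)]: print(ray(f,u,v,0).round(3), ray(f,u,v,.03).round(3))
t=grab('top')
for u,v in [(78,315),(0,235),(72,185),(155,178),(113,165),(130,165),(122,130)]: print(ray(t,u,v,0).round(3))
D=np.array([ray(f,u,v,.024) for u,v in [(110,160),(152,167),(128,267),(88,257)]]); print(D.round(3),D.mean(0))"
```

```text
[0.295 0.441 0.   ] [0.302 0.434 0.03 ]
[0.466 0.625 0.   ] [0.456 0.6   0.03 ]
[0.579 0.132 0.   ] [0.559 0.154 0.03 ]
[0.251 0.402 0.   ]
[0.457 0.626 0.   ]
[0.592 0.446 0.   ]
[0.612 0.223 0.   ]
[0.648 0.339 0.   ]
[0.648 0.293 0.   ]
[0.747 0.321 0.   ]
[[0.411 0.239 0.024]
 [0.417 0.272 0.024]
 [0.504 0.242 0.024]
 [0.495 0.209 0.024]] [0.45700604 0.24041718 0.024     ]
```

apply_moves([
  [[1,1,0.1,0,0],[1,2,0.1,0,0],[1,2.5,0.1,0,0],[1,2.5,0,0,0],[1,2.5,0,0,0],[1,2,0,0,0],[1,1.3,0,0,0],[1,0.9,0,0,0],[1,0.5,0,0,0],[1,0.2,0,0,0]],
])

```text
clock: 10.12
tool_pos: [0.4404, 0.3706, 0.0254]
ee_rot: [-0.0, 1.572, -0.001]
contact_force: [-0.6, -0.5, -1.9]
finger_gap: 0.0144
```

apply_moves([
  [[1,0.2,0,0,0],[1,0.15,0,0,0],[1,0.1,0,0,0],[1,0,0,0,0],[1,0,0,0,0],[1,0,0,0,0],[1,0,0,0,0],[1,0,0,0,0],[1,0,0,0,0],[1,0,0,0,0]],
])

```text
clock: 10.95
tool_pos: [0.4404, 0.3709, 0.0219]
ee_rot: [-0.0, 1.571, 0.0]
contact_force: [0.3, 0.1, -3.1]
finger_gap: 0.0149
```

apply_moves([
  [[1,0.05,0,0,0],[1,0.05,0,0,0],[1,0.05,0,0,0],[1,0,0,0,0],[1,0,0,0,0],[1,0,0,0,0],[1,0,0,0,0],[1,0,0,0,0],[1,0,0,0,0],[1,0,0,0,0]],
])

```text
clock: 11.78
tool_pos: [0.4405, 0.3709, 0.0208]
ee_rot: [-0.0, 1.57, 0.0]
contact_force: [-1.5, -0.7, 5.9]
finger_gap: 0.0148
```

Contact: the force is now +6 N, so the bar is down. I'll release and rise, fingers first.

apply_moves([
  [[0,0,0,0,0],[0,0,0,0,0],[0,0,0,0,0],[0,0,0,0,0],[0,0,0,0,0],[0,0,0,0,0],[0,-0.5,0,0,0],[0,-1.5,0,0,0],[0,-2.5,0,0,0],[0,-3,0,0,0]],
])

```text
clock: 12.62
tool_pos: [0.4391, 0.3699, 0.0947]
ee_rot: [-0.002, 1.574, -0.002]
contact_force: [0.7, 0.8, 0.8]
finger_gap: 0.0854
```

```bash
python3 -c "
from h import *
st(); grab('side','s6'); go(.457,.24,.20,np.radians(-15+90))"
```

```text
t 12.62 p [0.4391 0.3699 0.0947] gap 0.0854 F [0.7 0.8 0.8]
[[-0.004 -0.     1.   ]
 [-0.003  1.     0.   ]
 [-1.    -0.003 -0.004]]
psi 1.5711 twist 0.2621 shift cm [ -9.89 -12.39   4.85]
```

View pics/s6.png

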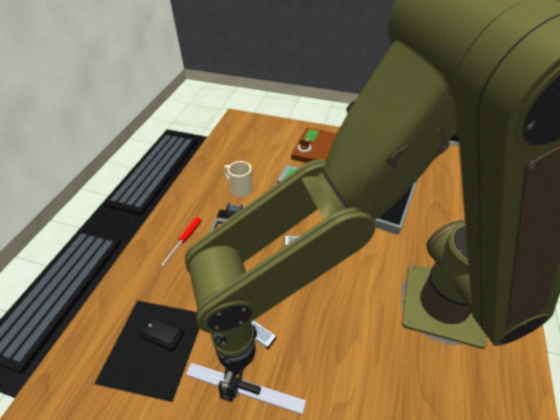

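apply_moves([
  [[0,-1.5,0,0,0.08],[0,-2,0,0,0.085],[0,-2,0,0,0.085],[0,-1.5,0,0,0.085],[0,-1,-2,0.6,0],[0,0,-3,1.1,0],[0,0,-3,1.1,0],[0,0,-2,0.7,0],[0,0,-1,0.4,0],[0,0,-0.5,0.1,0]],
])

```text
clock: 13.5
tool_pos: [0.4405, 0.2479, 0.1757]
ee_rot: [0.264, 1.554, -0.264]
contact_force: [-0.1, 0.7, 0.6]
finger_gap: 0.0854
```

apply_moves([
  [[0,0,0,0,0],[0,0,0,0,0],[0,0,0,0,0],[0,0,0,0,0],[0,0,0,0,0],[0,0,0,0,0],[0,0,0,0,0],[0,0,0,0,0],[0,0,0,0,0],[0,0,0,0,0]],
])

```text
clock: 14.33
tool_pos: [0.4404, 0.2492, 0.1753]
ee_rot: [0.263, 1.555, -0.263]
contact_force: [-0.3, -0.7, -0.3]
finger_gap: 0.0855
```

```bash
python3 -c "
from h import *
st(); grab('wrist','w7')"
```

```text
t 14.33 p [0.4404 0.2492 0.1753] gap 0.0855 F [-0.3 -0.7 -0.3]
[[-0.     0.329  0.945]
 [ 0.     0.945 -0.329]
 [-1.     0.    -0.   ]]
```

View pics/w7.png

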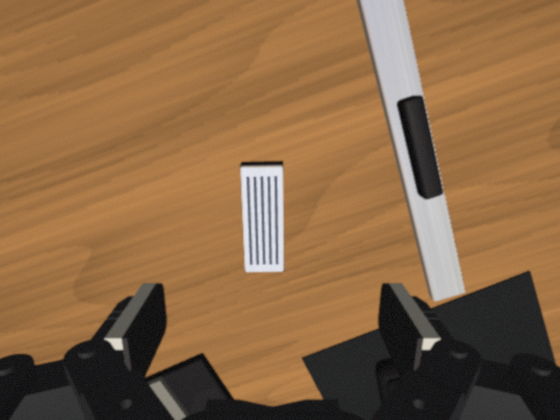

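```bash
cat >> h.py <<'E'
def quad(f,L,z):
    """corners order: edge a-b short, c-d other short end (a-d, b-c long)"""
    D=np.array([ray(f,u,v,z) for u,v in L]); e=(D[2]+D[3]-D[0]-D[1])[:2]/2
    c=D.mean(0); y=np.arctan2(e[1],e[0]); print("ctr",c.round(4),"len",np.linalg.norm(e).round(4),"wid",np.linalg.norm(D[0]-D[1]).round(4),"yaw deg",np.degrees(y).round(2)); return c,y
E
python3 -c "
from h import *
f=grab('wrist'); c,y=quad(f,[(241,165),(283,164),(283,271),(246,272)],.024)
go(c[0],c[1],.0185,y+np.pi/2)
b=quad(f,[(361,0),(404,0),(464,291),(433,300)],.012)"
```

```text
ctr [0.4564 0.2371 0.024 ] len 0.0921 wid 0.0327 yaw deg -18.37
psi 1.236 twist -0.0142 shift cm [15.68 -0.64  1.89]
ctr [0.4577 0.3711 0.012 ] len 0.252 wid 0.0307 yaw deg -0.23
```

apply_moves([
  [[0,1,-0.2,0.5,-0.014],[0,2,-0.3,0.8,0],[0,2.5,-0.14,0.5,0],[0,2.5,0,0.1,0],[0,2.5,0,0,0],[0,2,0,0,0],[0,1.5,0,0,0],[0,1,0,0,0],[0,0.5,0,0,0],[0,0.1,0,0,0]],
])

```text
clock: 15.27
tool_pos: [0.456, 0.2366, 0.0182]
ee_rot: [0.251, 1.558, -0.253]
contact_force: [0.1, 0.9, -0.1]
finger_gap: 0.0853
```

apply_moves([
  [[0,0,0,0,0],[1,0,0,0,0],[1,0,0,0,0],[1,0,0,0,0],[1,0,0,0,0],[1,0,0,0,0],[1,0,0,0,0],[1,0,0,0,0],[1,0,0,0,0],[1,0,0,0,0]],
])

```text
clock: 16.1
tool_pos: [0.4569, 0.2373, 0.0203]
ee_rot: [0.252, 1.555, -0.251]
contact_force: [-0.3, -0.3, 5.2]
finger_gap: 0.0323
```

```bash
python3 -c "
from h import *
st(); grab('wrist','w8')"
```

```text
t 16.1 p [0.4569 0.2373 0.0203] gap 0.0323 F [-0.3 -0.3  5.2]
[[ 0.001  0.315  0.949]
 [ 0.001  0.949 -0.315]
 [-1.     0.001  0.001]]
```

View pics/w8.png

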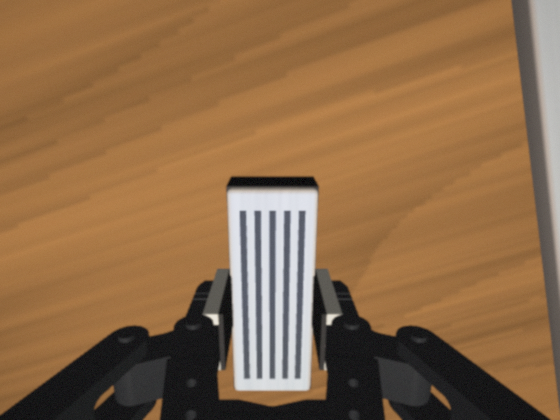

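apply_moves([
  [[1,-0.4,0,0,0],[1,-0.8,0,0,0],[1,-1.3,0,0,0],[1,-1.8,0,0,0],[1,-1.8,0,0,0],[1,-1.5,0,0,0],[1,-1,0,0,0],[1,-0.5,0,0,0],[1,0,0,0,0],[1,0,0,0,0]],
])

```text
clock: 16.98
tool_pos: [0.4561, 0.2369, 0.1102]
ee_rot: [0.252, 1.556, -0.252]
contact_force: [-0.8, -0.4, -1.5]
finger_gap: 0.0323
```

```bash
cat >> h.py <<'E'
def dk(x,y): c,s=np.cos(DOCK[2]),np.sin(DOCK[2]); return DOCK[0]+c*x-s*y, DOCK[1]+s*x+c*y
E
sed -i 's/-.0075,np/-.007,np/' h.py
python3 -c "
from h import *
st(); f=grab('wrist','w9'); x,y=dk(0,.066); print(x,y); go(x,y,.10,DOCK[2]+np.pi/2)"
```

```text
t 16.98 p [0.4561 0.2369 0.1102] gap 0.0323 F [-0.8 -0.4 -1.5]
[[-0.     0.315  0.949]
 [-0.     0.949 -0.315]
 [-1.    -0.    -0.   ]]
0.6418395909167814 0.05842933068977022
psi 1.25 twist -0.4524 shift cm [  0.96 -20.12  16.1 ]
```

View pics/w9.png

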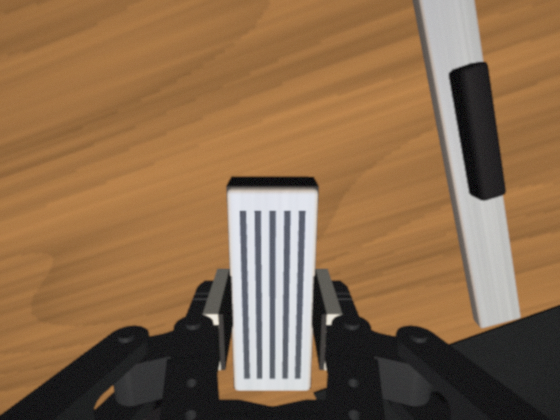

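apply_moves([
  [[1,0,0,0,-0.08],[1,0,0,0,-0.11],[1,0,0,0,-0.11],[1,0,0,0,-0.1],[1,0,0,0,-0.052],[1,0,-1,0.8,0],[1,0,-2,1.6,0],[1,0,-3,2.4,0],[1,0,-3,2.4,0],[1,0,-3,2.4,0]],
])

```text
clock: 17.87
tool_pos: [0.5681, 0.1289, 0.1094]
ee_rot: [-0.103, 1.57, 0.102]
contact_force: [0.6, 1.4, -0.8]
finger_gap: 0.032
```

apply_moves([
  [[1,0,-3,2.4,0],[1,0,-2.4,1.9,0],[1,0,-1.6,1.3,0],[1,0,-0.8,0.6,0],[1,0,-0.3,0.3,0],[1,0,0,0,0],[1,0,0,0,0],[1,0,0,0,0],[1,0,0,0,0],[1,0,0,0,0]],
])

```text
clock: 18.7
tool_pos: [0.6415, 0.0599, 0.1105]
ee_rot: [-0.104, 1.569, 0.104]
contact_force: [-0.2, -1.4, -1.0]
finger_gap: 0.0319
```

```bash
python3 -c "
from h import *
st(); f=grab('wrist','w10'); x,y=dk(0,.066); go(x,y,.0325,DOCK[2]+np.pi/2)"
```

```text
t 18.7 p [0.6415 0.0599 0.1105] gap 0.0319 F [-0.2 -1.4 -1. ]
[[-0.    -0.132  0.991]
 [ 0.     0.991  0.132]
 [-1.     0.    -0.   ]]
psi 1.7032 twist 0.0008 shift cm [ 7.8  -0.13 -0.  ]
```

View pics/w10.png

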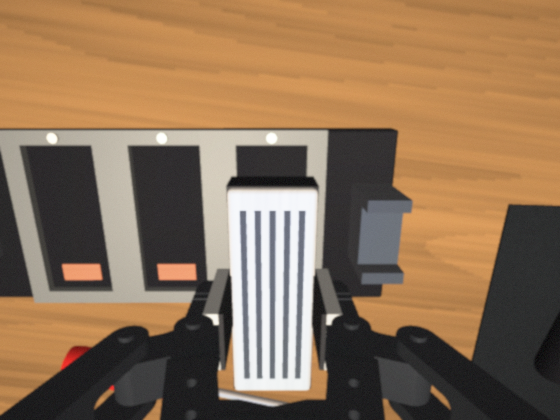

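apply_moves([
  [[1,0.6,-0.1,0,0],[1,1.2,0,0,0],[1,1.5,0,0,0],[1,1.5,0,0,0],[1,1.2,0,0,0],[1,0.8,0,0,0],[1,0.5,0,0,0],[1,0.3,0,0,0],[1,0.1,0,0,0],[1,0,0,0,0]],
])

```text
clock: 19.58
tool_pos: [0.6428, 0.0578, 0.0334]
ee_rot: [-0.103, 1.568, 0.103]
contact_force: [-0.5, 0.3, -1.6]
finger_gap: 0.0327
```

```bash
python3 -c "
from h import *
st(); f=grab('wrist','w11')"
```

```text
t 19.58 p [0.6428 0.0578 0.0334] gap 0.0327 F [-0.5  0.3 -1.6]
[[ 0.    -0.131  0.991]
 [ 0.     0.991  0.131]
 [-1.    -0.     0.   ]]
```

View pics/w11.png

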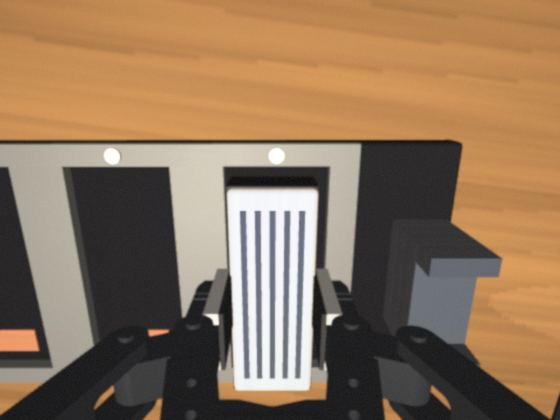

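apply_moves([
  [[1,0.05,0.1,0,0],[1,0.05,0.05,0,0],[1,0.05,0,0,0],[1,0,0,0,0],[1,0,0,0,0],[1,0,0,0,0],[1,0,0,0,0],[1,0,0,0,0],[1,0,0,0,0],[1,0,0,0,0]],
])

```text
clock: 20.47
tool_pos: [0.6426, 0.0595, 0.0323]
ee_rot: [-0.103, 1.568, 0.103]
contact_force: [-0.6, 0.9, 3.8]
finger_gap: 0.0322
```

apply_moves([
  [[0.4,0,0,0,0],[0.4,0,0,0,0],[0.4,0,0,0,0],[0.4,0,0,0,0],[0.4,-0.3,0,0,0],[0.4,-0.8,0,0,0],[0.4,-1.5,0,0,0],[0.4,-2,0,0,0],[0.4,-2.5,0,0,0],[0.4,-2.5,0,0,0]],
])

```text
clock: 21.3
tool_pos: [0.6418, 0.0593, 0.129]
ee_rot: [-0.103, 1.569, 0.103]
contact_force: [-0.2, -0.6, -0.2]
finger_gap: 0.0511
```

apply_moves([
  [[0,-2,0,0,0],[0,-1,0,0,0],[0,0,0,0,0],[0,0,0,0,0],[0,0,0,0,0],[0,0,0,0,0],[0,0,0,0,0],[0,0,0,0,0],[0,0,0,0,0],[0,0,0,0,0]],
])

```text
clock: 22.13
tool_pos: [0.6421, 0.0593, 0.1572]
ee_rot: [-0.103, 1.569, 0.103]
contact_force: [0.3, -0.5, 0.3]
finger_gap: 0.0855
```

```bash
python3 -c "
from h import *
st(); f=grab('wrist','w12'); f=grab('top','t12')"
```

```text
t 22.13 p [0.6421 0.0593 0.1572] gap 0.0855 F [ 0.3 -0.5  0.3]
[[-0.001 -0.131  0.991]
 [ 0.     0.991  0.131]
 [-1.     0.    -0.001]]
```

View pics/w12.png

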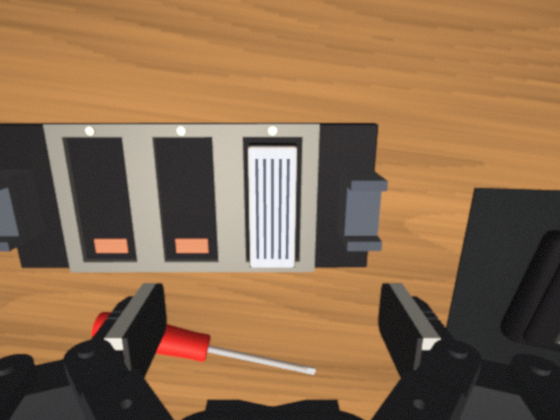

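View pics/t12.png

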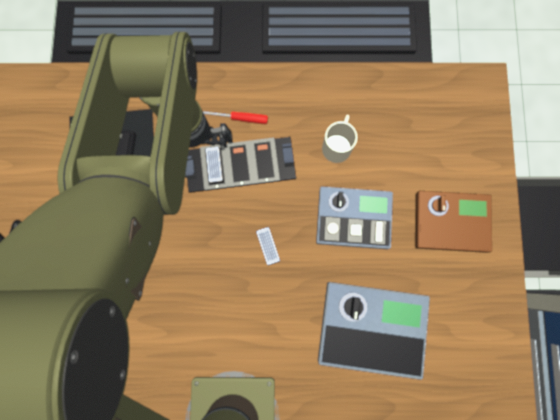

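```bash
python3 -c "
from h import *
go(.415,-.0829,.175,np.radians(109.9))"
```

```text
psi 1.702 twist -0.2161 shift cm [ -1.73  -5.64 -26.21]
```

apply_moves([
  [[0,-0.7,0,0,-0.1],[0,-1,0,0,-0.116],[0,0,-0.3,-1.5,0],[0,0,-0.7,-3,0],[0,0,-0.8,-3.9,0],[0,0,-0.8,-3.9,0],[0,0,-0.8,-3.9,0],[0,0,-0.8,-3.8,0],[0,0,-0.6,-2.5,0],[0,0,-0.4,-1.7,0]],
])

```text
clock: 23.07
tool_pos: [0.4291, -0.0727, 0.1748]
ee_rot: [-0.272, 1.555, 0.272]
contact_force: [0.2, 0.2, 0.4]
finger_gap: 0.0854
```

apply_moves([
  [[0,0,-0.3,-1.3,0],[0,0,-0.1,-0.7,0],[0,0,0,0,0],[0,0,0,0,0],[0,0,0,0,0],[0,0,0,0,0],[0,0,0,0,0],[0,0,0,0,0],[0,0,0,0,0],[0,0,0,0,0]],
])

```text
clock: 23.9
tool_pos: [0.4151, -0.0823, 0.1747]
ee_rot: [-0.273, 1.554, 0.273]
contact_force: [0.4, 0.4, 0.8]
finger_gap: 0.0851
```

```bash
python3 -c "
from h import *
st(); f=grab('wrist','w13')"
```

```text
t 23.9 p [ 0.4151 -0.0823  0.1747] gap 0.0851 F [0.4 0.4 0.8]
[[-0.    -0.341  0.94 ]
 [ 0.     0.94   0.341]
 [-1.     0.    -0.   ]]
```

View pics/w13.png

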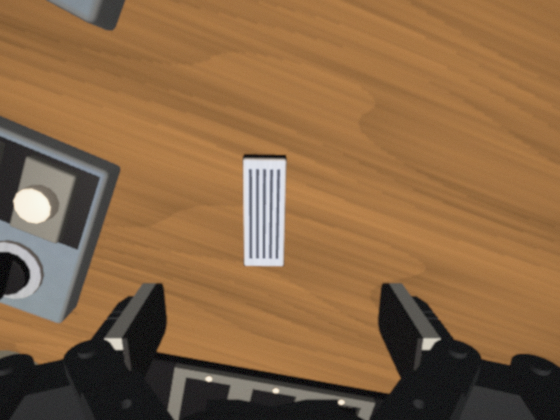

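```bash
python3 -c "
from h import *
f=grab('wrist'); c,y=quad(f,[(243,159),(286,158),(284,266),(246,266)],.024)
go(c[0],c[1],.0185,y+np.pi/2)"
```

```text
ctr [ 0.4304 -0.083   0.024 ] len 0.0914 wid 0.0333 yaw deg 19.78
psi 1.9182 twist 0.0021 shift cm [15.62 -0.58  1.44]
```

apply_moves([
  [[0,1,-0.2,0.5,0],[0,2,-0.3,0.7,0],[0,2.5,-0.1,0.3,0],[0,2.5,0,0,0],[0,2.5,0,0,0],[0,2,0,0,0],[0,1.5,0,0,0],[0,1,0,0,0],[0,0.5,0,0,0],[0,0.1,0,0,0]],
])

```text
clock: 24.83
tool_pos: [0.4305, -0.0829, 0.0174]
ee_rot: [-0.272, 1.556, 0.273]
contact_force: [-0.1, 0.6, -0.2]
finger_gap: 0.0854
```

apply_moves([
  [[0,0,0,0,0],[1,0,0,0,0],[1,0,0,0,0],[1,0,0,0,0],[1,0,0,0,0],[1,0,0,0,0],[1,0,0,0,0],[1,0,0,0,0],[1,0,0,0,0],[1,0,0,0,0]],
])

```text
clock: 25.67
tool_pos: [0.4316, -0.0832, 0.0196]
ee_rot: [-0.273, 1.552, 0.272]
contact_force: [-1.5, 0.6, 6.6]
finger_gap: 0.0321
```

```bash
python3 -c "
from h import *
st(); f=grab('wrist','w14')"
```

```text
t 25.67 p [ 0.4316 -0.0832  0.0196] gap 0.0321 F [-1.5  0.6  6.6]
[[ 0.002 -0.34   0.94 ]
 [-0.     0.94   0.34 ]
 [-1.    -0.001  0.001]]
```

View pics/w14.png

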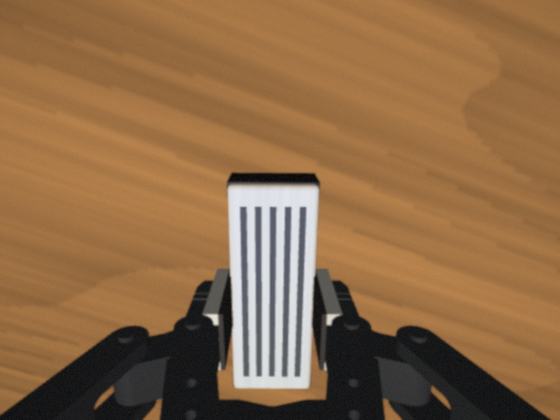

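apply_moves([
  [[1,-0.4,0,0,0],[1,-0.8,0,0,0],[1,-1.3,0,0,0],[1,-1.8,0,0,0],[1,-1.8,0,0,0],[1,-1.5,0,0,0],[1,-1,0,0,0.08],[1,-0.5,0,0,0.08],[1,0,0,0,0.055],[1,0,0,0,0]],
])

```text
clock: 26.55
tool_pos: [0.4313, -0.0831, 0.1109]
ee_rot: [-0.103, 1.567, 0.102]
contact_force: [0.3, -0.1, -0.9]
finger_gap: 0.0323
```

```bash
python3 -c "
from h import *
st(); x,y=dk(0,-.066); print(x,y); go(x,y,.10,DOCK[2]+np.pi/2)"
```

```text
t 26.55 p [ 0.4313 -0.0831  0.1109] gap 0.0323 F [ 0.3 -0.1 -0.9]
[[ 0.002 -0.131  0.991]
 [-0.     0.991  0.131]
 [-1.    -0.001  0.002]]
0.6591604090832185 -0.07242933068977023
psi 1.7017 twist -0.0007 shift cm [ 1.12 -1.93 22.73]
```

apply_moves([
  [[1,0,-0.1,1,0],[1,0,-0.2,2.2,0],[1,0,-0.3,3.3,0],[1,0,-0.3,3.8,0],[1,0,-0.3,3.8,0],[1,0,-0.3,3.4,0],[1,0,-0.2,2.6,0],[1,0,-0.1,1.6,0],[1,0,-0.1,0.8,0],[1,0,0,0.2,0]],
])

```text
clock: 27.38
tool_pos: [0.6603, -0.0717, 0.109]
ee_rot: [-0.105, 1.568, 0.105]
contact_force: [-0.1, -0.0, -0.8]
finger_gap: 0.0322
```

apply_moves([
  [[1,0,0,0,0],[1,0,0,0,0],[1,0,0,0,0],[1,0,0,0,0],[1,0,0,0,0],[1,0,0,0,0],[1,0,0,0,0],[1,0,0,0,0],[1,0,0,0,0],[1,0,0,0,0]],
])

```text
clock: 28.22
tool_pos: [0.6586, -0.072, 0.1098]
ee_rot: [-0.104, 1.568, 0.104]
contact_force: [-0.5, 0.0, -1.1]
finger_gap: 0.0326
```

```bash
python3 -c "
from h import *
st(); x,y=dk(0,-.066); f=grab('wrist','w15'); go(x,y,.032,DOCK[2]+np.pi/2)"
```

```text
t 28.22 p [ 0.6586 -0.072   0.1098] gap 0.0326 F [-0.5  0.  -1.1]
[[-0.    -0.132  0.991]
 [-0.     0.991  0.132]
 [-1.    -0.    -0.   ]]
psi 1.7031 twist 0.0007 shift cm [ 7.78 -0.05  0.05]
```

View pics/w15.png

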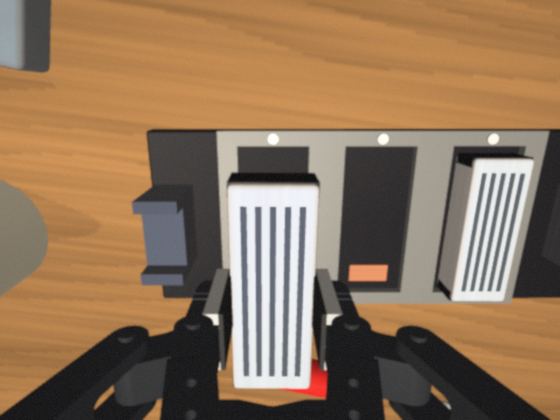

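apply_moves([
  [[1,0.6,0,0.1,0],[1,1.2,0,0,0],[1,1.5,0,0,0],[1,1.5,0,0,0],[1,1.2,0,0,0],[1,0.8,0,0,0],[1,0.5,0,0,0],[1,0.3,0,0,0],[1,0.1,0,0,0],[1,0,0,0,0]],
])

```text
clock: 29.1
tool_pos: [0.6599, -0.0719, 0.033]
ee_rot: [-0.104, 1.568, 0.104]
contact_force: [0.3, -0.4, -1.5]
finger_gap: 0.0324
```

```bash
python3 -c "
from h import *
st(); f=grab('wrist','w16')"
```

```text
t 29.1 p [ 0.6599 -0.0719  0.033 ] gap 0.0324 F [ 0.3 -0.4 -1.5]
[[ 0.001 -0.132  0.991]
 [-0.     0.991  0.132]
 [-1.    -0.     0.001]]
```

View pics/w16.png

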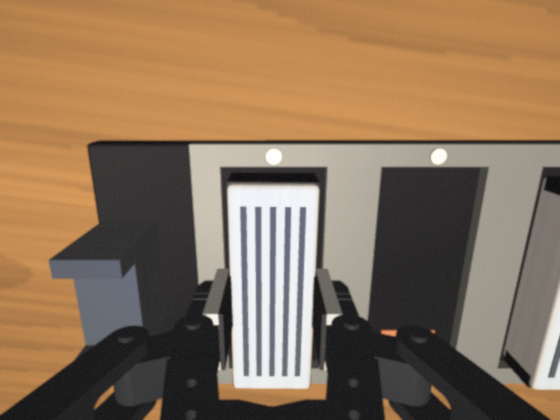

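apply_moves([
  [[1,0.05,0,0,0],[1,0.05,0,0,0],[1,0.05,0,0,0],[1,0.05,0,0,0],[1,0,0,0,0],[1,0,0,0,0],[1,0,0,0,0],[1,0,0,0,0],[1,0,0,0,0],[1,0,0,0,0]],
])

```text
clock: 29.98
tool_pos: [0.6599, -0.0718, 0.0317]
ee_rot: [-0.104, 1.567, 0.104]
contact_force: [-1.6, 1.3, 4.3]
finger_gap: 0.0324
```

apply_moves([
  [[0.4,0,0,0,0],[0.4,0,0,0,0],[0.4,0,0,0,0],[0.4,0,0,0,0],[0.4,-0.3,0,0,0],[0.4,-0.8,0,0,0],[0.4,-1.5,0,0,0],[0.4,-2,0,0,0],[0.4,-2.5,0,0,0],[0.4,-2.5,0,0,0]],
])

```text
clock: 30.82
tool_pos: [0.6592, -0.0718, 0.1279]
ee_rot: [-0.104, 1.569, 0.104]
contact_force: [0.7, 0.1, 0.1]
finger_gap: 0.0515
```

apply_moves([
  [[0,-3,1,-2,0],[0,-3,2,-3,0],[0,-2,2,-3,0],[0,-1,1,-1.5,0],[0,0,0,0,0],[0,0,0,0,0],[0,0,0,0,0],[0,0,0,0,0],[0,0,0,0,0],[0,0,0,0,0]],
])

```text
clock: 31.65
tool_pos: [0.5616, -0.027, 0.2124]
ee_rot: [-0.103, 1.57, 0.104]
contact_force: [-0.3, 0.3, 0.6]
finger_gap: 0.0854
```

```bash
python3 -c "
from h import *
st(); f=grab('wrist','w17'); f=grab('top','t17');f=grab('side','s17'); go(.46,.33,.25,np.pi/2)"
```

```text
t 31.65 p [ 0.5616 -0.027   0.2124] gap 0.0854 F [-0.3  0.3  0.6]
[[-0.002 -0.131  0.991]
 [ 0.     0.991  0.131]
 [-1.     0.    -0.002]]
psi 1.7027 twist 0.1319 shift cm [ -3.71  35.69 -10.14]
```

View pics/w17.png

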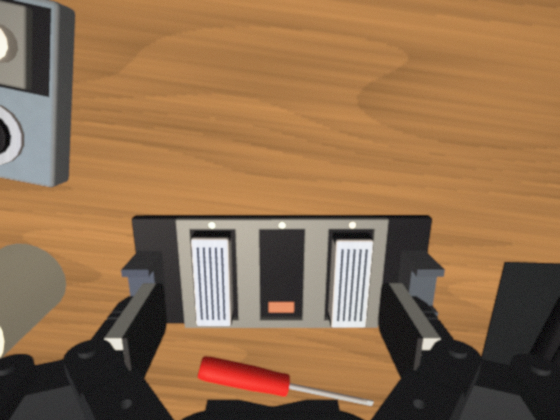

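View pics/s17.png

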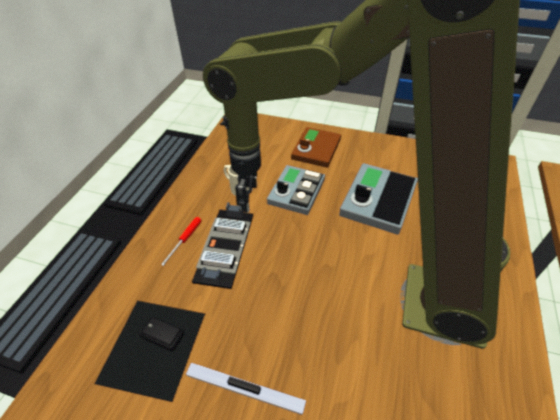

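Both drives sit in the end bays at (211,280) and (352,283), fins up. No third drive is visible, and the bar is still on the bench. Now I'll fetch it.

apply_moves([
  [[0,-0.5,0,0,0.06],[0,-1,0,0,0.07],[0,-1,1.5,-0.4,0],[0,-1,3,-0.9,0],[0,0,3.9,-1.1,0],[0,0,3.9,-1.1,0],[0,0,3.9,-1.1,0],[0,0,3.9,-1.1,0],[0,0,3.9,-1.1,0],[0,0,3.6,-1.1,0]],
])

```text
clock: 32.63
tool_pos: [0.4809, 0.2512, 0.2484]
ee_rot: [-0.001, 1.571, 0.002]
contact_force: [0.7, 0.1, -0.1]
finger_gap: 0.0853
```

apply_moves([
  [[0,0,3.4,-1,0],[0,0,2.4,-0.8,0],[0,0,1.6,-0.3,0],[0,0,0.7,-0.2,0],[0,0,0,0,0],[0,0,0,0,0],[0,0,0,0,0],[0,0,0,0,0],[0,0,0,0,0],[0,0,0,0,0]],
])

```text
clock: 33.47
tool_pos: [0.4587, 0.3293, 0.2486]
ee_rot: [-0.001, 1.571, 0.001]
contact_force: [-0.8, -0.6, -0.2]
finger_gap: 0.0855
```

```bash
python3 -c "
from h import *
st(); f=grab('wrist','w18'); grab('top','t18')"
```

```text
t 33.47 p [0.4587 0.3293 0.2486] gap 0.0855 F [-0.8 -0.6 -0.2]
[[ 0.    -0.001  1.   ]
 [-0.     1.     0.001]
 [-1.    -0.     0.   ]]
```

View pics/w18.png

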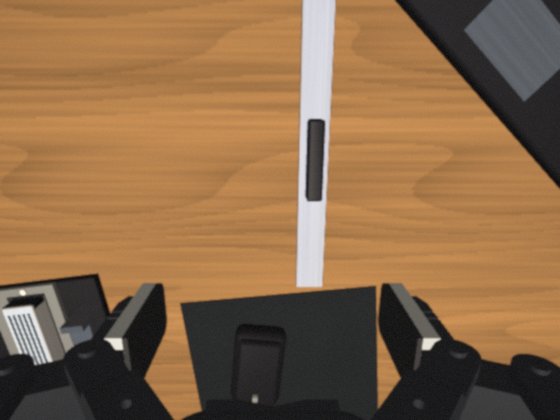

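View pics/t18.png

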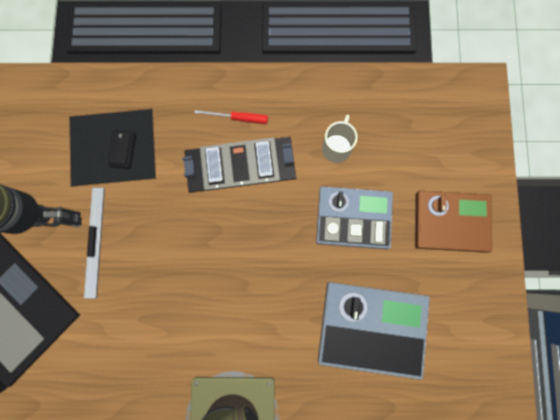

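```bash
python3 -c "
from h import *
f=grab('wrist'); c,y=quad(f,[(308,120),(325,120),(322,200),(306,200)],.03)
b,yb=quad(f,[(303,0),(335,0),(323,287),(297,287)],.012)
t=grab('top'); quad(t,[(84,297),(96,298),(103,188),(92.5,188)],.012)
go(c[0],c[1],.0215,yb+np.pi/2)"
```

```text
ctr [0.4407 0.3716 0.03  ] len 0.077 wid 0.0158 yaw deg 0.3
ctr [0.4428 0.3724 0.012 ] len 0.2861 wid 0.0285 yaw deg 0.24
ctr [0.4388 0.3693 0.012 ] len 0.2855 wid 0.031 yaw deg 0.17
psi 1.5725 twist -0.0024 shift cm [22.7   4.18 -1.76]
```

apply_moves([
  [[0,1,0.6,-0.3,0],[0,2,1,-0.5,0],[0,3,1.2,-0.5,0],[0,3,0.9,-0.4,0],[0,3,0.4,-0.1,0],[0,2.5,0.07,0,0],[0,2,0,0,0],[0,1.5,0,0,0],[0,1,0,0,0],[0,0.5,0,0,0]],
])

```text
clock: 34.5
tool_pos: [0.439, 0.3714, 0.0514]
ee_rot: [-0.003, 1.573, 0.001]
contact_force: [0.7, -1.2, -0.4]
finger_gap: 0.0854
```

```bash
python3 -c "
from h import *
st(); f=grab('wrist','w19'); go(.4405,.3712,.0215,1.5725)"
```

```text
t 34.5 p [0.439  0.3714 0.0514] gap 0.0854 F [ 0.7 -1.2 -0.4]
[[-0.003 -0.003  1.   ]
 [-0.002  1.     0.003]
 [-1.    -0.002 -0.003]]
psi 1.5732 twist 0.0007 shift cm [ 2.99 -0.02  0.14]
```

View pics/w19.png

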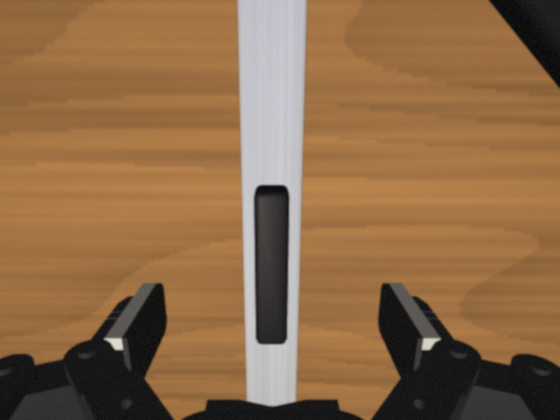

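apply_moves([
  [[0,0.8,0,0,0],[0,0.9,0,0,0],[0,0.7,0,0,0],[0,0.4,0,0,0],[0,0.15,0,0,0],[0,0,0,0,0],[1,0,0,0,0],[1,0,0,0,0],[1,0,0,0,0],[1,0,0,0,0]],
])

```text
clock: 35.38
tool_pos: [0.4404, 0.3719, 0.0243]
ee_rot: [-0.001, 1.57, 0.002]
contact_force: [-0.2, 0.7, -0.6]
finger_gap: 0.039
```

apply_moves([
  [[1,0,0,0,0],[1,0,0,0,0],[1,0,0,0,0],[1,0,0,0,0],[1,0,0,0,0],[1,0,0,0,0],[1,0,0,0,0],[1,0,0,0,0],[1,0,0,0,0],[1,0,0,0,0]],
])

```text
clock: 36.22
tool_pos: [0.4405, 0.372, 0.0244]
ee_rot: [-0.001, 1.57, 0.002]
contact_force: [-0.0, -0.1, 4.6]
finger_gap: 0.014
```

apply_moves([
  [[1,-0.3,0,0,0],[1,-0.6,0,0,0],[1,-1,0,0,0],[1,-1.5,0,0,0],[1,-2,0,0,0],[1,-2.2,0,0,0],[1,-2.2,0,0,0],[1,-2,0,0,0],[1,-1.3,0,0,0],[1,-0.6,0,0,0]],
])

```text
clock: 37.05
tool_pos: [0.4411, 0.3725, 0.1638]
ee_rot: [0.0, 1.567, 0.004]
contact_force: [0.2, 0.1, -2.7]
finger_gap: 0.0146
```

```bash
python3 -c "
from h import *
st(); f=grab('wrist','w20'); go(.6505,-.007,.16,np.pi/2)"
```

```text
t 37.05 p [0.4411 0.3725 0.1638] gap 0.0146 F [ 0.2  0.1 -2.7]
[[ 0.003 -0.002  1.   ]
 [ 0.002  1.     0.002]
 [-1.     0.002  0.003]]
psi 1.5731 twist 0.0023 shift cm [  0.36 -37.95  20.93]
```

View pics/w20.png

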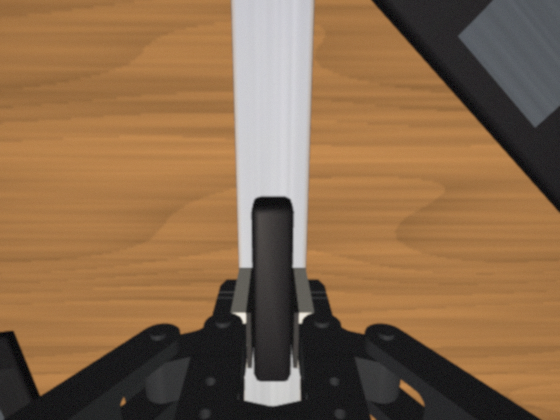

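apply_moves([
  [[1,0,-1,0.5,0],[1,0,-2,1.1,0],[1,0,-3,1.6,0],[1,0,-3.5,1.9,0],[1,0,-3.5,1.9,0],[1,0,-3.5,1.9,0],[1,0,-3.5,1.9,0],[1,0,-3.5,1.9,0],[1,0,-3.5,1.9,0],[1,0,-3.5,1.9,0]],
])

```text
clock: 37.93
tool_pos: [0.6052, 0.0642, 0.1591]
ee_rot: [-0.002, 1.574, 0.001]
contact_force: [-0.3, 1.4, -3.9]
finger_gap: 0.0144
```

apply_moves([
  [[1,0,-3,1.9,0],[1,0,-2.3,1.4,0],[1,0,-1.4,0.8,0],[1,0,-0.7,0.3,0.05],[1,0,0,0,0.1],[1,0,0,0,0.12],[1,0,0,0,0.12],[1,0,0,0,0.12],[1,0,0,0,0.12],[1,0,0,0,0.12]],
])

```text
clock: 38.77
tool_pos: [0.6484, -0.0065, 0.1594]
ee_rot: [0.589, 1.493, -0.59]
contact_force: [0.9, -1.1, -3.8]
finger_gap: 0.0143
```

apply_moves([
  [[1,0,0,0,0.12],[1,0,0,0,0.12],[1,0,0,0,0.12],[1,0,0,0,0.12],[1,0,0,0,0.11],[1,0,0,0,0.07],[1,0,0,0,0.03],[1,0,0,0,0],[1,0,0,0,0],[1,0,0,0,0]],
])

```text
clock: 39.6
tool_pos: [0.6493, -0.0066, 0.1602]
ee_rot: [1.109, 1.271, -1.111]
contact_force: [0.7, 0.0, -3.8]
finger_gap: 0.0143
```

```bash
python3 -c "
from h import *
st(); f=grab('wrist','w21'); grab('side','s21'); go(.6505,-.007,.066,DOCK[2])"
```

```text
t 39.6 p [ 0.6493 -0.0066  0.1602] gap 0.0143 F [ 0.7  0.  -3.8]
[[-0.002  0.991  0.134]
 [ 0.     0.134 -0.991]
 [-1.    -0.002 -0.   ]]
psi 0.1337 twist 0.0021 shift cm [9.46 0.08 0.05]
```

View pics/w21.png

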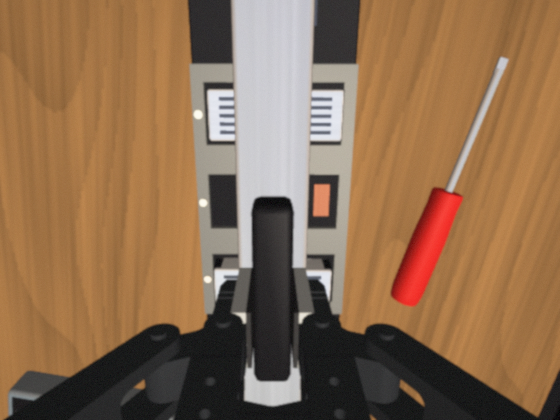

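View pics/s21.png

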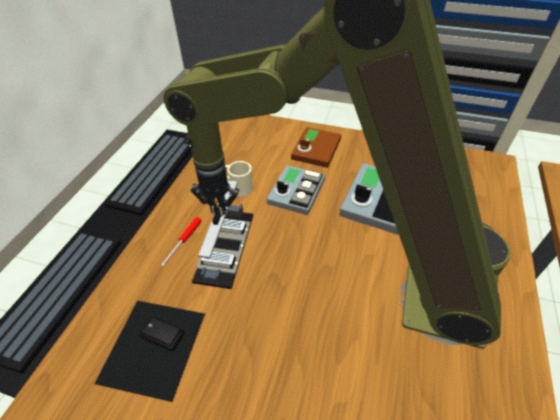

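apply_moves([
  [[1,0.6,0.05,0,0],[1,1.2,0.03,0.05,0],[1,1.6,0,0,0],[1,1.6,0,0,0],[1,1.3,0,0,0],[1,0.9,0,0,0],[1,0.4,0,0,0],[1,0,0,0,0],[1,0,0,0,0],[1,0,0,0,0]],
])

```text
clock: 40.53
tool_pos: [0.6517, -0.0072, 0.0857]
ee_rot: [1.111, 1.268, -1.11]
contact_force: [0.0, -0.2, -3.4]
finger_gap: 0.0148
```

```bash
python3 -c "
from h import *
st(); f=grab('wrist','w22'); f=grab('top'); crop(f,170,310,120,200,5,'t22'); go(.6505,-.007,.066,DOCK[2])"
```

```text
t 40.53 p [ 0.6517 -0.0072  0.0857] gap 0.0148 F [ 0.  -0.2 -3.4]
[[ 0.002  0.991  0.133]
 [-0.     0.133 -0.991]
 [-1.     0.002  0.   ]]
psi 0.133 twist 0.0014 shift cm [ 2.   -0.12 -0.04]
```

View pics/w22.png

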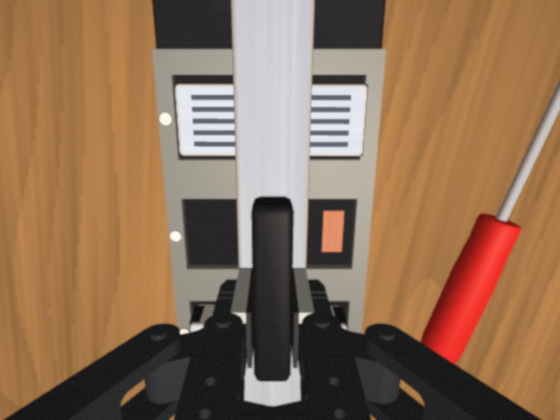

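View pics/t22.png

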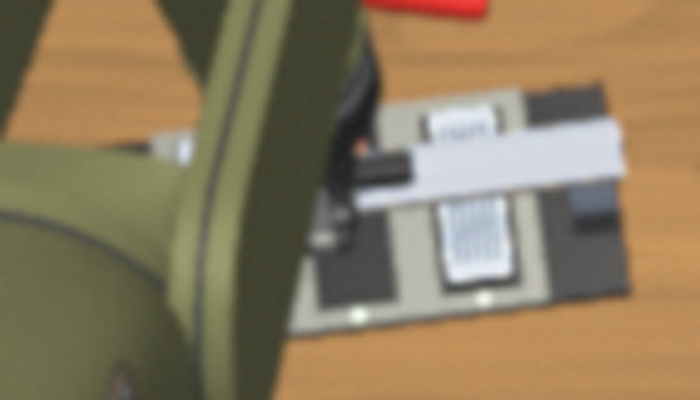

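apply_moves([
  [[1,0.3,0,0,0],[1,0.4,0,0,0],[1,0.4,0,0,0],[1,0.3,0,0,0],[1,0.2,0,0,0],[1,0.15,0,0,0],[1,0.1,0,0,0],[1,0,0,0,0],[1,0,0,0,0],[1,0,0,0,0]],
])

```text
clock: 41.47
tool_pos: [0.6511, -0.0071, 0.0665]
ee_rot: [1.111, 1.269, -1.11]
contact_force: [0.8, 0.2, -2.5]
finger_gap: 0.014
```

apply_moves([
  [[1,0.05,0,0,0],[1,0.05,0,0,0],[1,0.05,0,0,0],[1,0,0,0,0],[1,0,0,0,0],[1,0,0,0,0],[1,0,0,0,0],[1,0,0,0,0],[1,0,0,0,0],[1,0,0,0,0]],
])

```text
clock: 42.3
tool_pos: [0.6511, -0.0071, 0.0664]
ee_rot: [1.111, 1.268, -1.11]
contact_force: [-2.4, 1.3, 6.8]
finger_gap: 0.0142
```

apply_moves([
  [[0.4,0,0,0,0],[0.4,0,0,0,0],[0.4,0,0,0,0],[0.4,0,0,0,0],[0.4,-0.3,0,0,0],[0.4,-1,0,0,0],[0.4,-2,0,0,0],[0.4,-3,0,0,0],[0.4,-3,0,0,0],[0.4,-3,0,0,0]],
])

```text
clock: 43.13
tool_pos: [0.6508, -0.0071, 0.1898]
ee_rot: [1.111, 1.269, -1.111]
contact_force: [0.9, 0.8, -0.4]
finger_gap: 0.0515
```

```bash
python3 -c "
from h import *
st(); go(.5,-.18,.27,np.radians(-10))"
```

```text
t 43.13 p [ 0.6508 -0.0071  0.1898] gap 0.0515 F [ 0.9  0.8 -0.4]
[[-0.     0.991  0.133]
 [ 0.     0.133 -0.991]
 [-1.    -0.    -0.   ]]
psi 0.133 twist 0.3075 shift cm [ -8.02 -11.85  19.64]
```

apply_moves([
  [[0.4,-1,0,0,-0.1],[0,-1,0,0,-0.12],[0,-1,0,0,-0.12],[0,-1,0,0,-0.12],[0,-1,0,0,-0.12],[0,-1,0,0,-0.12],[0,-1,0,0,-0.12],[0,-1,0,0,-0.12],[0,0,0,0,-0.12],[0,0,0,0,-0.12]],
])

```text
clock: 43.97
tool_pos: [0.6515, -0.0071, 0.2701]
ee_rot: [0.198, 1.559, -0.197]
contact_force: [0.0, 0.0, -0.1]
finger_gap: 0.0854
```

```bash
python3 -c "
from h import *
st(); f=grab('wrist','w23'); go(.57,-.31,.25,np.radians(86))
t=grab('top'); crop(t,310,400,180,255,8,'p23');crop(t,170,310,120,200,5,'d23')"
```

```text
t 43.97 p [ 0.6515 -0.0071  0.2701] gap 0.0854 F [ 0.   0.  -0.1]
[[ 0.003  0.249  0.968]
 [-0.     0.968 -0.249]
 [-1.     0.001  0.003]]
psi 1.3242 twist -0.1768 shift cm [  1.94 -30.78  -5.99]
```

View pics/w23.png

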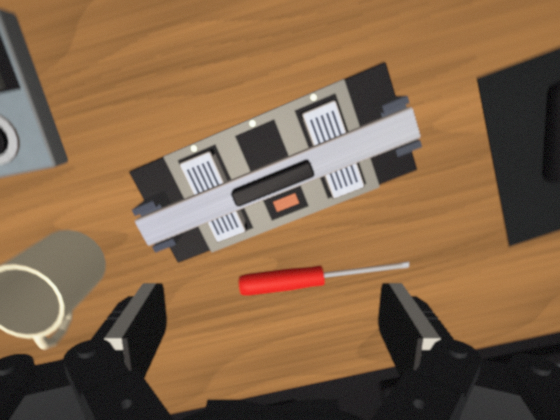

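View pics/d23.png

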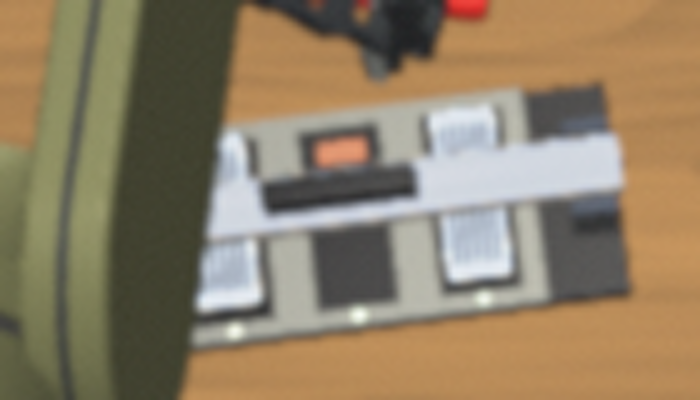

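The bar lies in both notches, (147,225) to (415,125) in the wrist view, grip up, with both drives below it. Next is the panel.

apply_moves([
  [[0,0,-1,-0.2,-0.09],[0,0,-2,-0.4,-0.087],[0,0.2,-3,-0.6,0],[0,0.3,-4,-0.8,0],[0,0.3,-4,-0.8,0],[0,0.3,-4,-0.8,0],[0,0.3,-4,-0.8,0],[0,0.3,-3.5,-0.7,0],[0,0.3,-2.5,-0.5,0],[0,0,-1.6,-0.3,0]],
])

```text
clock: 44.9
tool_pos: [0.5633, -0.2991, 0.2476]
ee_rot: [0.068, 1.571, -0.069]
contact_force: [0.2, 0.2, -0.6]
finger_gap: 0.0855
```

apply_moves([
  [[0,0,-0.8,-0.1,0],[0,0,-0.4,0,0],[0,0,0,0,0],[0,0,0,0,0],[0,0,0,0,0],[0,0,0,0,0],[0,0,0,0,0],[0,0,0,0,0],[0,0,0,0,0],[0,0,0,0,0]],
])

```text
clock: 45.73
tool_pos: [0.563, -0.3078, 0.248]
ee_rot: [0.063, 1.57, -0.063]
contact_force: [0.9, 0.2, -0.1]
finger_gap: 0.0855
```

```bash
python3 -c "
from h import *
st(); f=grab('wrist','w24')"
```

```text
t 45.73 p [ 0.563  -0.3078  0.248 ] gap 0.0855 F [ 0.9  0.2 -0.1]
[[ 0.     0.08   0.997]
 [ 0.     0.997 -0.08 ]
 [-1.     0.     0.   ]]
```

View pics/w24.png

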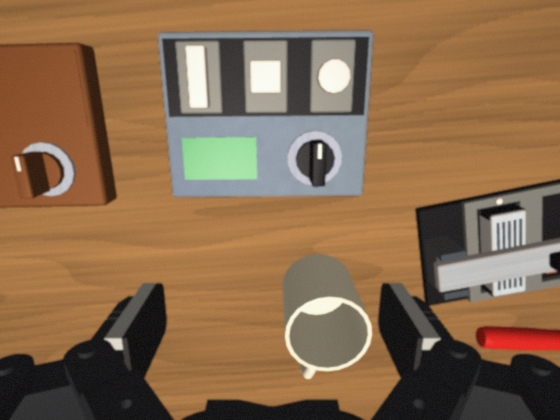

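```bash
python3 -c "
from h import *
f=grab('wrist')
crop(f,150,380,20,210,3,'p24')
c,y=quad(f,[(161,34),(371,32.5),(362,195.5),(174,196.5)],.03)
pts(f,dict(round=(334,76,.052),square=(265.5,76,.052),long=(197,77,.052),plate=(315,158,.034)))"
```

```text
ctr [ 0.5063 -0.3073  0.03  ] len 0.1456 wid 0.1818 yaw deg -4.17
round [ 0.474  -0.2478  0.052 ]
square [ 0.4693 -0.3051  0.052 ]
long [ 0.4654 -0.3625  0.052 ]
plate [ 0.5445 -0.265   0.034 ]
```

View pics/p24.png

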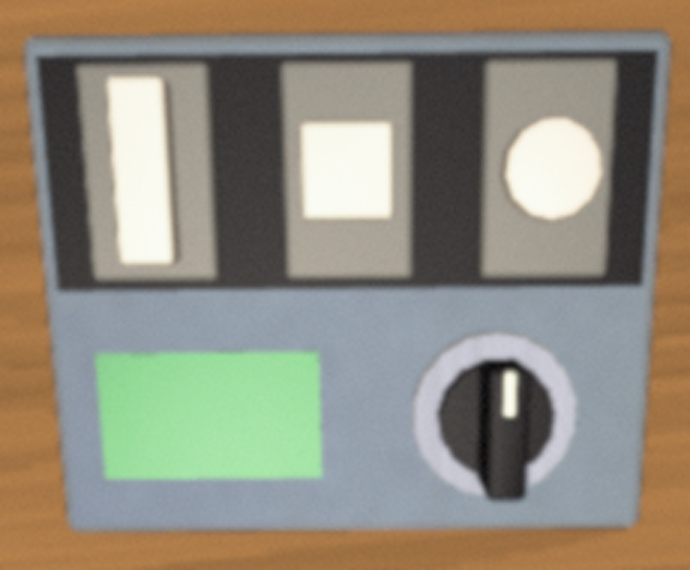

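```bash
python3 -c "
from h import *
f=grab('wrist')
pts(f,dict(disc=(150+496.5/3,20+418/3,.043),plate=(150+495/3,20+414/3,.033)))
S=5;im=cv2.resize(f['image'][:,:,::-1].copy(),None,fx=S,fy=S,interpolation=cv2.INTER_CUBIC)
y=np.radians(-4.2)
wire(f,im,(.5444,-.2645),y,.038,.012,[.071,.043],(0,255,0),S)
wire(f,im,(.5063,-.3073),y,.15,.19,[.03],(0,0,255),S)
for p in [(.474,-.2478),(.4693,-.3051),(.4654,-.3625)]: wire(f,im,p,y,.026,.026,[.052],(0,0,255),S)
cv2.imwrite('pics/sw24.png',im[25*S:190*S,230*S:380*S])
"
```

```text
disc [ 0.5442 -0.2656  0.043 ]
plate [ 0.5446 -0.265   0.033 ]
```

View pics/sw24.png

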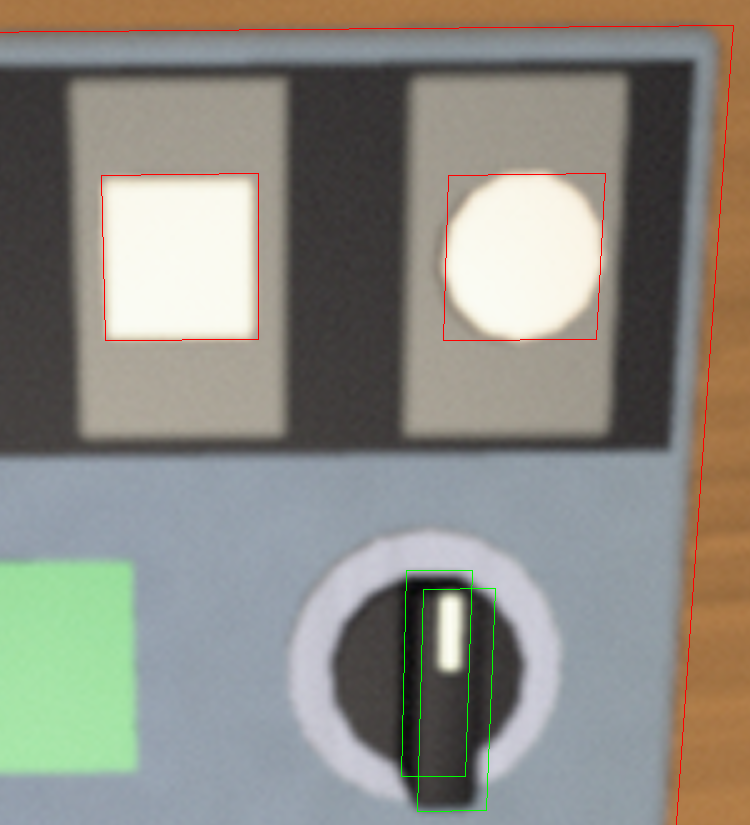

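```bash
python3 -c "
from h import *
f=grab('wrist'); pts(f,dict(mugrim=(328,333,.095),mugtop=(318,258,0.0)))
go(.5444,-.2658,.057,np.radians(-4.2+90))"
```

```text
mugrim [ 0.6948 -0.2669  0.095 ]
mugtop [ 0.6636 -0.2634  0.    ]
psi 1.4899 twist -0.0076 shift cm [19.09  4.08 -2.15]
```

apply_moves([
  [[0,0.8,0.5,-0.3,-0.008],[0,1.5,1,-0.6,0],[0,2,1.1,-0.6,0],[0,2,0.8,-0.4,0],[0,2,0.5,-0.2,0],[0,2,0.2,-0.05,0],[0,1.3,0,0,0],[0,0.7,0,0,0],[0,0,0,0,0],[0,0,0,0,0]],
])

```text
clock: 46.77
tool_pos: [0.5444, -0.2655, 0.1248]
ee_rot: [0.057, 1.57, -0.057]
contact_force: [0.2, 0.3, 0.2]
finger_gap: 0.0851
```

```bash
python3 -c "
from h import *
st(); f=grab('wrist','w25'); go(.5444,-.2658,.057,np.radians(-4.2+90))"
```

```text
t 46.77 p [ 0.5444 -0.2655  0.1248] gap 0.0851 F [0.2 0.3 0.2]
[[-0.     0.073  0.997]
 [ 0.     0.997 -0.073]
 [-1.     0.    -0.   ]]
psi 1.498 twist 0.0005 shift cm [ 6.85  0.01 -0.07]
```

View pics/w25.png

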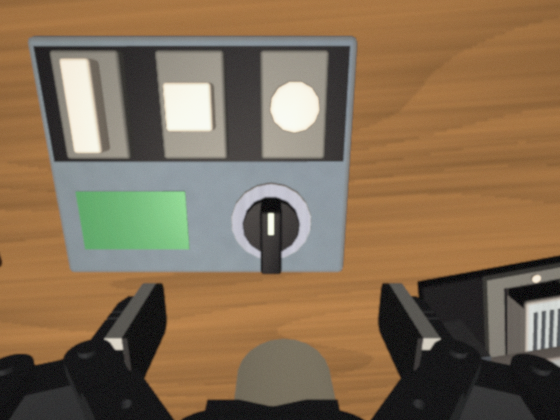

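apply_moves([
  [[0,0.8,0,0,0],[0,1.3,0,0,0],[0,1.5,0,0,0],[0,1.3,0,0,0],[0,1,0,0,0],[0,0.6,0,0,0],[0,0.3,0,0,0],[0,0,0,0,0],[1,0,0,0,0],[1,0,0,0,0]],
])

```text
clock: 47.65
tool_pos: [0.5451, -0.266, 0.0577]
ee_rot: [0.057, 1.569, -0.058]
contact_force: [0.3, 0.4, -0.4]
finger_gap: 0.064
```

apply_moves([
  [[1,0,0,0,0],[1,0,0,0,0],[1,0,0,0,0],[1,0,0,0,0],[1,0,0,0,0],[1,0,0,0,0],[1,0,0,0,0],[1,0,0,0,0],[1,0,0,0,0],[1,0,0,0,0]],
])

```text
clock: 48.48
tool_pos: [0.5446, -0.2662, 0.0574]
ee_rot: [0.056, 1.57, -0.058]
contact_force: [-2.5, -2.2, 5.0]
finger_gap: 0.0107
```

```bash
python3 -c "
from h import *
s,R=st(); print(s['wrist_torque']); f=grab('wrist','w26')"
```

```text
t 48.48 p [ 0.5446 -0.2662  0.0574] gap 0.0107 F [-2.5 -2.2  5. ]
[[ 0.001  0.073  0.997]
 [-0.001  0.997 -0.073]
 [-1.    -0.001  0.001]]
[-0.3710968   0.36015283  0.03795009]
```

View pics/w26.png

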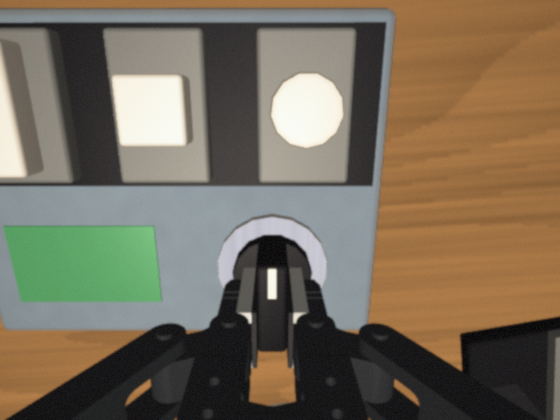

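Blade gripped (gap 10.7 mm). Now I'll turn it clockwise, which is a positive twist about the downward tool axis.

apply_moves([
  [[1,0,0,0,0.05],[1,0,0,0,0.09],[1,0,0,0,0.1],[1,0,0,0,0.1],[1,0,0,0,0.1],[1,0,0,0,0.1],[1,0,0,0,0.1],[1,0,0,0,0.1],[1,0,0,0,0.08],[1,0,0,0,0.05]],
])

```text
clock: 49.37
tool_pos: [0.5442, -0.2671, 0.0575]
ee_rot: [0.736, 1.441, -0.74]
contact_force: [-3.5, -5.4, 5.8]
finger_gap: 0.0109
```

```bash
python3 -c "
from h import *
s,R=st(); print(s['wrist_torque'],np.arctan2(R[1,1],R[0,1]))"
```

```text
t 49.37 p [ 0.5442 -0.2671  0.0575] gap 0.0109 F [-3.5 -5.4  5.8]
[[-0.     0.811  0.585]
 [-0.003  0.585 -0.811]
 [-1.    -0.002  0.002]]
[-0.86742326  0.55391236  0.14021452] 0.6250483628625267
```

apply_moves([
  [[1,0,0,0,0.02],[1,0,0,0,0.02],[1,0,0,0,0.02],[1,0,0,0,0.01],[1,0,0,0,0],[1,0,0,0,0],[1,0,0,0,0],[1,0,0,0,0],[1,0,0,0,0],[1,0,0,0,0]],
])

```text
clock: 50.2
tool_pos: [0.5442, -0.2672, 0.0575]
ee_rot: [0.783, 1.423, -0.789]
contact_force: [-3.8, -4.6, 5.4]
finger_gap: 0.0103
```

```bash
python3 -c "
from h import *
s,R=st(); print(s['wrist_torque'],np.arctan2(R[1,1],R[0,1])); grab('wrist','w27')"
```

```text
t 50.2 p [ 0.5442 -0.2672  0.0575] gap 0.0103 F [-3.8 -4.6  5.4]
[[-0.001  0.846  0.533]
 [-0.003  0.533 -0.846]
 [-1.    -0.002  0.003]]
[-0.84282418  0.52578822  1.12887623] 0.5620588290628219
```

View pics/w27.png

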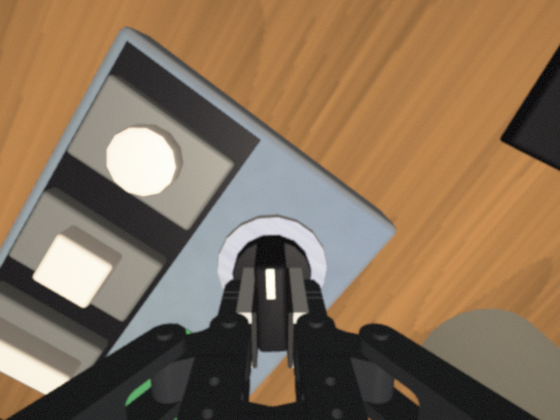

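The moment about z jumped from 0.14 to 1.13 N m, so the switch is at its stop. I'll release it.

apply_moves([
  [[0.3,0,0,0,0],[0.3,0,0,0,0],[0.3,0,0,0,0],[0.3,0,0,0,0],[0.3,0,0,0,0],[0.3,0,0,0,0],[0.3,-0.5,0,0,0],[0.3,-1.5,0,0,0],[0.3,-2.5,0,0,0],[0.3,-2.5,0,0,0]],
])

```text
clock: 51.08
tool_pos: [0.5437, -0.2649, 0.127]
ee_rot: [0.79, 1.426, -0.789]
contact_force: [0.3, -1.0, -0.2]
finger_gap: 0.0598
```

apply_moves([
  [[1,-1,0,0,-0.1],[1,0,0,0,-0.12],[1,0,0,0,-0.12],[1,0,0,0,-0.12],[1,0,0,0,-0.12],[1,0,0,0,-0.12],[1,0,0,0,-0.12],[1,0,0,0,-0.116],[1,0,0,0,0],[1,0,0,0,0]],
])

```text
clock: 51.92
tool_pos: [0.5445, -0.2655, 0.1372]
ee_rot: [0.063, 1.57, -0.063]
contact_force: [0.3, 0.3, -0.7]
finger_gap: 0.0001
```

```bash
python3 -c "
from h import *
s,R=st(); grab('wrist','w28'); go(.474,-.2478,.09,np.radians(85.8))"
```

```text
t 51.92 p [ 0.5445 -0.2655  0.1372] gap 0.0001 F [ 0.3  0.3 -0.7]
[[ 0.     0.08   0.997]
 [ 0.     0.997 -0.08 ]
 [-1.     0.     0.   ]]
psi 1.4908 twist -0.0067 shift cm [ 4.71  1.25 -7.16]
```

View pics/w28.png

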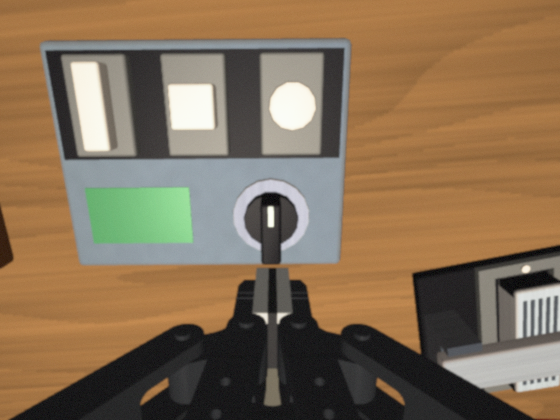

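apply_moves([
  [[1,0,0.2,-1,0],[1,0,0.3,-1.7,0],[1,0.5,0.3,-1.9,0],[1,1,0.25,-1.4,0],[1,1.5,0.2,-0.8,0],[1,1.2,0,-0.36,0],[1,0.8,0,0,0],[1,0.5,0,0,0],[1,0.2,0,0,0],[1,0,0,0,0]],
])

```text
clock: 52.8
tool_pos: [0.4744, -0.2478, 0.0798]
ee_rot: [0.061, 1.57, -0.061]
contact_force: [0.6, 0.1, 0.7]
finger_gap: 0.0002
```

```bash
python3 -c "
from h import *
s,R=st(); grab('wrist','w29'); go(.474,-.2478,.06)"
```

```text
t 52.8 p [ 0.4744 -0.2478  0.0798] gap 0.0002 F [0.6 0.1 0.7]
[[ 0.     0.077  0.997]
 [ 0.     0.997 -0.077]
 [-1.     0.     0.   ]]
psi 1.4938 twist 0 shift cm [ 2.01  0.01 -0.07]
```

View pics/w29.png

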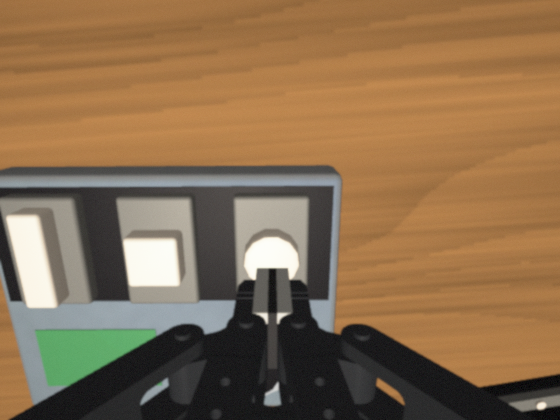

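apply_moves([
  [[1,0.5,0,-0.05,0],[1,0.6,0,0,0],[1,0.4,0,0,0],[1,0.2,0,0,0],[1,0.2,0,0,0],[1,0.2,0,0,0],[1,0.2,0,0,0],[1,0.2,0,0,0],[1,0.1,0,0,0],[1,0,0,0,0]],
])

```text
clock: 53.68
tool_pos: [0.4735, -0.2475, 0.0542]
ee_rot: [0.06, 1.57, -0.06]
contact_force: [-1.1, 1.6, 4.6]
finger_gap: -0.0001
```

apply_moves([
  [[1,0.05,0,0,0],[1,0.05,0,0,0],[1,0.05,0,0,0],[1,0,0,0,0],[1,0,0,0,0],[1,0,0,0,0],[1,0,0,0,0],[1,0,0,0,0],[1,0,0,0,0],[1,0,0,0,0]],
])

```text
clock: 54.52
tool_pos: [0.4735, -0.2475, 0.0539]
ee_rot: [0.06, 1.569, -0.061]
contact_force: [-4.0, 1.8, 14.3]
finger_gap: -0.0001
```

apply_moves([
  [[1,-0.4,0,0,0],[1,-0.8,0,0,0],[1,-1,0,0,0],[1,-0.5,-0.6,0,0],[1,0,-1.2,0,0],[1,0,-1.5,0,0],[1,0,-1.3,0,0],[1,0,-0.8,0,0],[1,0,-0.35,0,0],[1,0,0,0,0]],
])

```text
clock: 55.35
tool_pos: [0.4688, -0.3064, 0.0789]
ee_rot: [0.062, 1.57, -0.062]
contact_force: [0.5, 0.2, -0.1]
finger_gap: -0.0001
```

```bash
python3 -c "
from h import *
s,R=st(); f=grab('wrist','w30'); go(.4693,-.3051,.06)"
```

```text
t 55.35 p [ 0.4688 -0.3064  0.0789] gap -0.0001 F [ 0.5  0.2 -0.1]
[[-0.     0.079  0.997]
 [ 0.     0.997 -0.079]
 [-1.     0.    -0.   ]]
psi 1.4924 twist 0 shift cm [1.89 0.04 0.06]
```

View pics/w30.png

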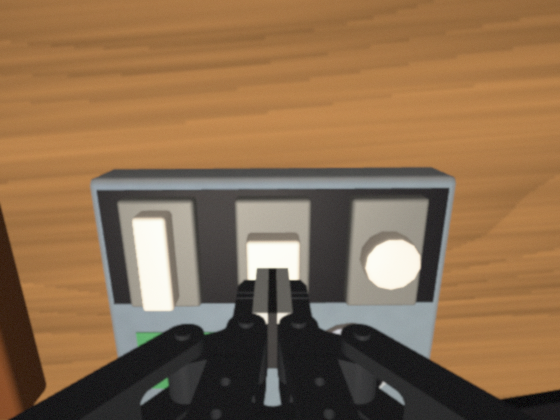

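apply_moves([
  [[1,0.5,0.04,0.06,0],[1,0.6,0,0,0],[1,0.4,0,0,0],[1,0.2,0,0,0],[1,0.2,0,0,0],[1,0.2,0,0,0],[1,0.2,0,0,0],[1,0.15,0,0,0],[1,0.1,0,0,0],[1,0.1,0,0,0]],
])

```text
clock: 56.23
tool_pos: [0.4696, -0.304, 0.0538]
ee_rot: [0.061, 1.57, -0.06]
contact_force: [-3.6, 5.2, 18.6]
finger_gap: -0.0001
```

apply_moves([
  [[1,0.05,0,0,0],[1,0,0,0,0],[1,0,0,0,0],[1,0,0,0,0],[1,0,0,0,0],[1,0,0,0,0],[1,0,0,0,0],[1,0,0,0,0],[1,0,0,0,0],[1,0,0,0,0]],
])

```text
clock: 57.07
tool_pos: [0.4696, -0.304, 0.0539]
ee_rot: [0.061, 1.57, -0.06]
contact_force: [-3.2, 5.4, 13.8]
finger_gap: -0.0001
```

apply_moves([
  [[1,-0.4,0,0,0],[1,-0.8,0,0,0],[1,-1,0,0,0],[1,-0.5,-0.6,0,0],[1,0,-1.2,0,0],[1,0,-1.5,0.05,0],[1,0,-1.3,0,0],[1,0,-0.8,0,0],[1,0,-0.35,0,0],[1,0,0,0,0]],
])

```text
clock: 57.9
tool_pos: [0.4655, -0.3634, 0.0789]
ee_rot: [0.062, 1.57, -0.062]
contact_force: [-0.4, 0.4, -0.1]
finger_gap: 0.0001
```

```bash
python3 -c "
from h import *
s,R=st(); f=grab('wrist','w31'); go(.4654,-.3625,.06)"
```

```text
t 57.9 p [ 0.4655 -0.3634  0.0789] gap 0.0001 F [-0.4  0.4 -0.1]
[[-0.     0.079  0.997]
 [ 0.     0.997 -0.079]
 [-1.     0.    -0.   ]]
psi 1.4926 twist 0 shift cm [ 1.89 -0.01  0.  ]
```

View pics/w31.png

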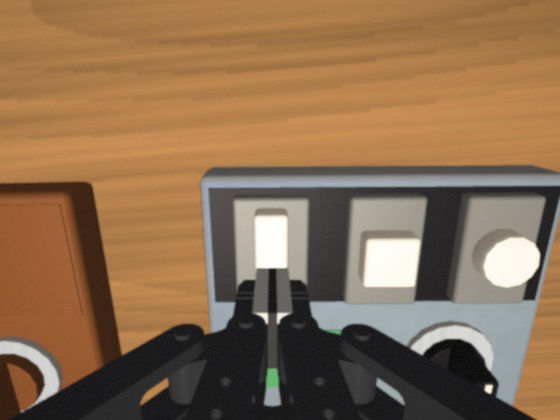

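apply_moves([
  [[1,0.5,0,0,0],[1,0.6,0,0,0],[1,0.4,0,0,0],[1,0.2,0,0,0],[1,0.2,0,0,0],[1,0.2,0,0,0],[1,0.2,0,0,0],[1,0.15,0,0,0],[1,0.1,0,0,0],[1,0.1,0,0,0]],
])

```text
clock: 58.78
tool_pos: [0.4657, -0.3614, 0.0538]
ee_rot: [0.061, 1.57, -0.06]
contact_force: [-2.8, 4.1, 17.0]
finger_gap: -0.0001
```

apply_moves([
  [[1,0.05,0,0,0],[1,0,0,0,0],[1,0,0,0,0],[1,0,0,0,0],[1,0,0,0,0],[1,0,0,0,0],[1,0,0,0,0],[1,0,0,0,0],[1,0,0,0,0],[1,0,0,0,0]],
])

```text
clock: 59.62
tool_pos: [0.4657, -0.3614, 0.0539]
ee_rot: [0.061, 1.57, -0.06]
contact_force: [-3.0, 4.8, 13.3]
finger_gap: -0.0001
```

apply_moves([
  [[1,-0.4,0,0,0],[1,-0.8,0,0,0],[1,-1.5,0,0,0],[1,-2.5,0,0,0],[1,-3,0,0,0],[1,-3,0,0,0],[1,-3,0,0,0],[1,-2,0,0,0],[1,-1,0,0,0],[1,0,0,0,0]],
])

```text
clock: 60.45
tool_pos: [0.4673, -0.3635, 0.2275]
ee_rot: [0.057, 1.565, -0.064]
contact_force: [-0.2, 0.2, -0.4]
finger_gap: 0.0
```

```bash
python3 -c "
from h import *
s,R=st(); f=grab('wrist','w32'); f=grab('top','t32'); crop(f,170,310,120,200,5,'d32'); f=grab('side','s32')"
```

```text
t 60.45 p [ 0.4673 -0.3635  0.2275] gap 0.0 F [-0.2  0.2 -0.4]
[[ 0.005  0.077  0.997]
 [-0.005  0.997 -0.077]
 [-1.    -0.004  0.005]]
```

View pics/t32.png

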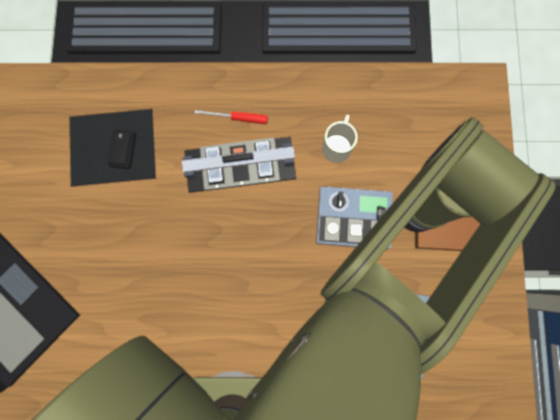

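View pics/d32.png

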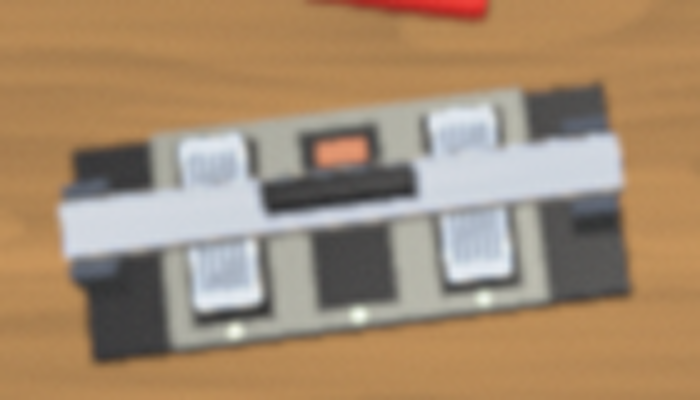

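View pics/s32.png

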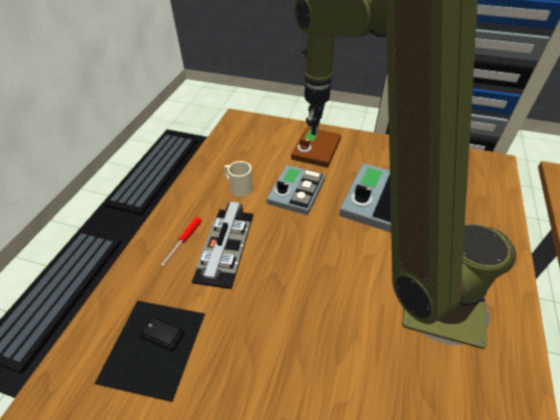

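View pics/w32.png

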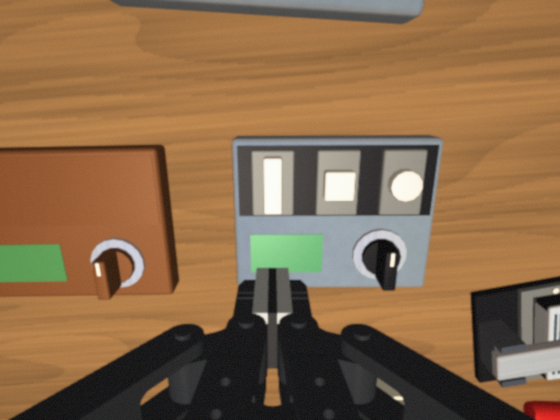

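All three keys are up, the switch is at rest, and the drives and bar are seated. The mug, mouse and screwdriver are where they started, and the arm touches nothing.

```bash
python3 -c "
from rig import bot
print(bot.close_job())"
```

```text
the job is handed in; nothing more can be done
None
```

I did the whole job in the order asked and handed it in at about 60 s of the 200 s; no verdict was reported.

- **Drives and bar:** I found only two drives. They are flat, fins up, in the two end bays, with the middle bay empty. The bar is back across both notched posts, grip up; it made contact at the expected seat height.
- **Switch:** I turned the key switch clockwise until the moment jumped to about 1.1 N m, 0.94 rad by the tool, which is its stop. Once released it sprang back to rest.
- **Keys:** I pressed round, then square, then long. Each stopped about 6 mm down at 13–14 N, then came back up.

In the last top, side and wrist views:
- The dock was loaded, the bar was seated, all keys were up and the switch was at rest.
- The mug, mouse and screwdriver looked unmoved.
- The arm was clear of everything, with near-zero contact force.

No check failed. The only disagreements were 1–4 mm between camera estimates of the same object, and the placements were within the available clearances. I saw no knock and no slackening of the grip.

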